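# Dock the chopping board, latch it and lay the parcel on it

## Task

Get the chopping board ready: keeping its left end in the corner of the wooden dock, swing its loose right end in by pushing, without lifting the board, until it sits square in the dock against the back rail and the left cheek. Then turn the steel latch fully shut across the board's front edge, and lastly lay the foil parcel lengthwise on the board, wholly on it. Leave the honey jar, the mug and the cup where they stand.

Things in the scene. Friction and masses are not known exactly. Their poses are not given: they have to be found in the camera images.
- dock: Fixed low wooden U-shaped frame for a chopping board, open towards the robot. Origin: worktop level, where the centre of the seated board's underside belongs; x points away from the robot to the back rail, y to the left along the rail. Seated, the board has 1 mm play to rail and cheek and 4 mm to the shut latch. Its right strip (8 mm high, carries the latch) is at y -217 to -193 mm.
- dock_rail (a point): Middle of the top inner edge of the dock's back rail: 76 mm from the dock's origin along its x. The rail is 20 mm high, 22 mm wide and runs from y = -217 to +133 mm of the dock.
- dock_cheek (a point): Middle of the top inner edge of the dock's left cheek: 111 mm from the dock's origin along its y. The cheek is 20 mm high, 22 mm wide, x from -80 to +98 mm of the dock.
- board: Loose chopping board, plain wooden slab 150 mm (its x) by 220 mm (its y), 22 mm high, about 0.46 kg. Origin: centre of its underside. +y end = left end, +x edge = back edge. Seated, its pose equals the dock's. At the start its left end is in the dock's left corner, its right end swung 22 to 33 degrees out towards the robot. Pushed near the right end it turns about a point near the left end.
- board_heel (a point): Middle of the board's left (+y) end face, half-way up (11 mm above the underside).
- latch (a joint): Angle (rad) of a flat steel bar about the upright pivot. 0: it points along the dock's -x, to the robot; grows clockwise seen from above; 1.571 (end stop): fully shut, along the dock's +y in front of the board's front edge. Bar 22 mm wide, 10 to 26 mm above the worktop, ends 130 mm from the pivot. Slight friction (0.06 N m), stays where left; shuts only once the board is in.
- latch_pivot (a point): Axis of the latch's pivot, 18 mm above the worktop, at x = -90, y = -205 mm of the dock; it stands on a steel disc of radius 16 mm.
- latch_tip (a point): Centre of the latch bar's round tip (radius 11 mm), 119 mm from the pivot, 18 mm above the worktop.
- parcel_mid (a point): Centre of the solid part of the loose foil parcel, a crumpled foil roll left of the dock, 25 mm above its underside. Long axis = x; grasp it across (y). Solid part 160 mm long, 50 mm wide, 50 mm high (loose creases out to 176 x 68 x 61 mm), about 0.09 kg.
- honey_jar: Bystander: glass jar with red lid, 90 mm across, 100 mm high, loose. Origin: centre of its underside.
- mug: Bystander: striped mug, 84 x 120 mm with its handle, 91 mm high, loose. Origin: centre of its underside.
- cup: Bystander: small white cup, 74 x 96 mm with its handle, 54 mm high, loose. Origin: centre of its underside.
Not all that is in view belongs to the job. Leave any pink or red look-alike of the part that bears parcel_mid alone.

How it is judged (in metres and radians):
On the way, in this order (a step that is already met when the one before it is completed fails the run):
1. the board sits square in the dock, against rail and cheek (x of board in the frame of dock above -0.007 m and y of board in the frame of dock above -0.009 m and z of board in the frame of dock below 0.004 m and angle between the y axis of board and the y axis of dock, either way round below 0.045 rad), for 0.2 s.
2. the latch is fully shut in front of the seated board (all of step 1 and value of joint latch above 1.45 rad), for 0.2 s.
At the end, for the whole second after the job is handed in: Board seated: within 7 mm of its place towards the rail, 9 mm towards the cheek, 0.045 rad of square. Latch at 1.45 rad or more. Parcel resting on the board, its centre within 45 mm across and 35 mm along of the board's centre, its axis within 0.3 rad of the board's length. Board at rest (all of step 2 and x of parcel_mid in the frame of board between -0.045 and 0.045 m and y of parcel_mid in the frame of board between -0.035 and 0.035 m and z of parcel_mid in the frame of board between 0.041 and 0.053 m and angle between the x axis of parcel_mid and the y axis of board, either way round below 0.3 rad and linear speed of board below 0.02 m/s); the robot touches nothing.
It fails at once if the board is lifted or tipped (height (world z) of board above 0.015 m or angle between board's own z axis and vertical above 0.15 rad).
It fails at once if the board's left end is pulled out of the dock's corner (y of board_heel in the frame of dock below 0.02 m or x of board_heel in the frame of dock below -0.06 m).
It fails at once if the honey jar, mug or cup is moved (distance of any of honey_jar, mug, cup from where it was at the start of the episode above 0.03 m).
It also fails if it takes over 72 s, if anything falls off the work surface, if the arm or the gripper's body presses on something with over 40 N, if the wrist force passes 120 N, or if a joint passes its speed limit or range.

## Robot

A 6-joint arm with a two-finger parallel gripper is mounted at the origin on a cart in front of the work surface, level with it; the furniture and walls round the work are solid. World frame = base frame: x ahead of the robot, y to its left, z up, the work surface at z = 0. Lengths are in m, angles in degrees, forces in N, time in s.
With the tool pointing down it reaches from about 0.4 to 0.825 m from the base axis. Payload 7 kg.
Tool frame: the origin (TCP) lies at the very end of the fingers, on their centre line; the grasp point (between the pads) lies r.grip_depth behind it (r.grip_depth is the distance from the TCP to the grasp point, in m); z points along the fingers, y is the direction in which the jaws open and shut (so a half turn about z gives the same grasp; the last joint's range is limited). The gripper opens to 88 mm and grips with 3 to 60 N. Pads are 19 mm wide; open, the fingers measure 130 mm over their backs; the gripper's body (78 mm by 193 mm) begins 47 mm behind the grasp point.
Start: joints at [86.637, 20.546, 0.682, 0, -70.136, -16.507], TCP at [0.229, 0.635, 0.227] pointing down, gripper open.
Joint ranges: [-176.03, 176.03], [-82.01, 121.73], [-58.28, 71.71], [-173.87, 95.51], [-174.79, -0.11], [-173.66, 173.66]. Speed limits (degrees/s): [136.94, 136.94, 172.46, 180, 180, 180].

## Interface

Orientations are given as [roll, pitch, yaw] about the fixed x, y, z axes, in that order (R = Rz(yaw) Ry(pitch) Rx(roll)).
In Python, from plant import r gives the robot as it stands. The module is installed in compiled form; this text tells all that it offers.
- The arm moves only by the tool step_arm, never from a script. Its argument "increments" is a list of rows, each a list of 3 entries, a list of its own where there are three numbers: the shift along the tool's x, y, z in m, then the turn, a rotation vector about the tool's x, y, z in rad, then the closure, from 0 (fully open) to 1 (shut). In form: [[[x, y, z], [wx, wy, wz], grip], ...]. A call has 1 to 10 rows; each row is the pose to reach, as a shift and turn from the pose commanded when the call began, along the tool's axes at that moment; what a row does not reach only later rows make up. A row lasts 1/10 s, in which the tool goes at most 50 mm and 8.59 degrees, less where a joint would pass 70% of its speed; a pose out of reach is approached as far as the arm can. A call with a gripper value outside its range is refused whole. The fingers move at their own pace and stop on an object; "force" is the grip in N (left out, the last holds). Time passes only in rows, so rows that repeat a pose let the fingers close. It gives the time, the measured TCP pose, the force and the opening at its end, in the units of the state.
- r.get_state(): the state, without advancing time (a new reading comes with each control period).
- r.capture(name): name is "side" or "top" or "wrist"; returns a dict with "color" (400x640x3 uint8, red, green, blue), "intrinsics" (3x3 intrinsics, pixels), "k1" (the pictures are not rectified: a ray, as slopes to the right and down, at radius r is drawn at 1 + k1 r^2 times it, then the intrinsics apply), "rvec" (rotation vector, rad) and "tvec" (3), from world to camera coordinates, as OpenCV has them; the wrist camera has in their place "T_tool_cam" (4x4, takes a point from camera to tool coordinates, whose origin is the TCP and whose axes are the flange's). Camera axes: x right, y down, z forward; pixel columns grow to the right and rows downward; lengths in m; the calibration is good to about 2 mm. A picture is of the moment at which its call begins: read the wrist's pose just before it. There is no depth.
- r.close_job(): hands the job in, once; it reports no verdict.
The state is a dict: "time_s": time; "joints": joint angles; "qd": joint speeds; "joint_torque": joint torques, N m; "tcp_pos": TCP position; "eef_rot": TCP orientation; "contact_force": force on the tool from outside, world axes, zero at the start; "moment": the same for the moment, N m; "gripper_width": finger opening in m.
Only numpy, scipy, OpenCV 4.12 (cv2) and the standard library are available. Lean on these libraries where they do the work, as an engineer would, in place of code of your own. Each camera call takes 0.05 s, during which the arm holds its last target.

## Working session

There is one attempt and no reset: what is moved stays moved. The work goes in short steps, Python scripts to look and compute and a tool call to move; the robot and the scene stay as the last step left them, time stands still between calls to the robot, and variables do not carry over. Pictures are saved under pics/ and viewed, and the job is handed in when it is done.

Besides the shell and the picture viewer there is one more tool, called after "Call:" as name(argument=value, ...), one argument or row to a line, values as JSON. step_arm: Moves the arm, as the interface text tells. Its arguments: {"type":"object","properties":{"increments":{"type":"array","items":{"type":"array"}},"force":{"type":"number"}},"required":["increments"]}

```bash
mkdir -p pics; python3 - <<'E'
from plant import r
import cv2
s=r.get_state();print(s, r.grip_depth)
for n in("side","top","wrist"):
    c=r.capture(n);cv2.imwrite(f"pics/{n}0.png",c["color"][:,:,::-1])
    print(n,{k:v for k,v in c.items() if k!="color"})
E
```

```text
{'time_s': 0.0, 'joints': array([ 8.66354534e+01,  2.05913429e+01,  6.33118949e-01, -1.99245019e-02,
       -7.01374694e+01, -1.65056277e+01]), 'qd': array([-0.020498  ,  0.06221756,  0.00066157, -0.03387935, -0.01643009,
       -0.03972594]), 'joint_torque': array([ 4.28449739e-04, -5.82712626e+01,  2.93059981e+01,  6.99729100e+00,
        7.09085565e-03, -1.57884360e-04]), 'tcp_pos': array([0.22929909, 0.63432179, 0.22561939]), 'eef_rot': array([ 1.79902928e+02, -9.23156574e-03, -1.98769518e+01]), 'contact_force': array([-0.5234702 , -0.52977814, -0.98053538]), 'moment': array([ 0.03691675, -0.00906163, -0.02532523]), 'gripper_width': 0.08786733042285416} 0.0188
side {'intrinsics': array([[360.89400695,   0.        , 322.96377846],
       [  0.        , 360.89400695, 202.62767717],
       [  0.        ,   0.        ,   1.        ]]), 'k1': -0.028380386445884153, 'rvec': array([ 2.14102701, -0.78961158,  0.35177935]), 'tvec': array([-0.3291492 ,  0.34214886,  1.22871849])}
top {'intrinsics': array([[373.77978978,   0.        , 319.47261288],
       [  0.        , 373.77978978, 199.39598942],
       [  0.        ,   0.        ,   1.        ]]), 'k1': -0.006022021557701665, 'rvec': array([ 2.12068255, -2.17906062,  0.17362741]), 'tvec': array([0.17214126, 0.55649   , 1.52003527])}
wrist {'intrinsics': array([[340.58661922,   0.        , 316.29517814],
       [  0.        , 340.58661922, 201.119574  ],
       [  0.        ,   0.        ,   1.        ]]), 'k1': -0.043282401692838285, 'T_tool_cam': array([[ 1.00214866e-03, -9.52050568e-01, -3.05939065e-01,
         8.33144470e-02],
       [ 9.99999496e-01,  9.35981488e-04,  3.62969182e-04,
        -1.38740426e-04],
       [-5.92117150e-05, -3.05939275e-01,  9.52051026e-01,
        -1.58084226e-01],
       [ 0.00000000e+00,  0.00000000e+00,  0.00000000e+00,
         1.00000000e+00]])}
```

View pics/side0.png

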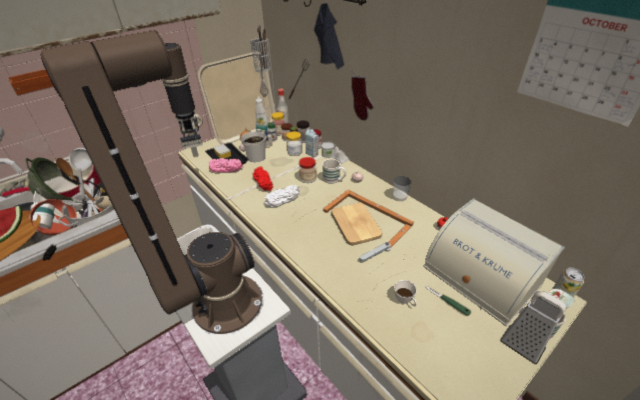

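View pics/top0.png

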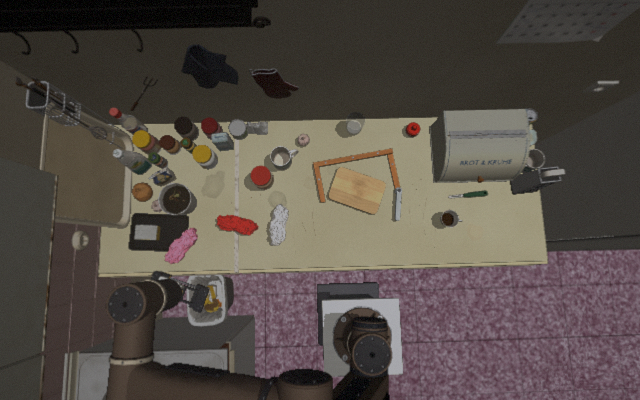

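View pics/wrist0.png

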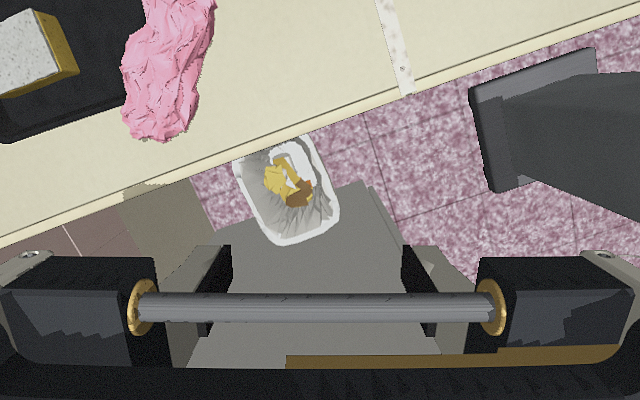

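The side view shows the dock, board and latch around (370,225). In the top view the dock corner is at (316,165), the board at (358,190), the latch at (398,203) and the silver roll at (278,225). The red (237,225) and pink (181,246) rolls are look-alikes. I'll make enlarged crops and helpers.

```bash
cat > h.py <<'E'
import numpy as np, cv2
from scipy.spatial.transform import Rotation as R
def cam(c,s=None):
    """returns Rcw(cam->world), origin"""
    if "rvec" in c:
        Rm=cv2.Rodrigues(np.array(c["rvec"],float))[0]; return Rm.T,-Rm.T@np.array(c["tvec"]).ravel()
    Rt=R.from_euler("xyz",s["eef_rot"],degrees=True).as_matrix()
    T=c["T_tool_cam"]; return Rt@T[:3,:3], Rt@T[:3,3]+s["tcp_pos"]
def ray(c,uv,s=None):
    K=c["intrinsics"];d=np.array([c["k1"],0,0,0.])
    uv=np.atleast_2d(np.array(uv,float))
    p=cv2.undistortPoints(uv[:,None],K,d)[:,0]
    A,o=cam(c,s); return o,np.c_[p,np.ones(len(p))]@A.T
def onz(c,uv,z,s=None):
    o,d=ray(c,uv,s); t=(z-o[2])/d[:,2]; return o+d*t[:,None]
def proj(c,P,s=None):
    A,o=cam(c,s); Q=(np.atleast_2d(P)-o)@A
    return cv2.projectPoints(Q[:,None].astype(float),np.zeros(3),np.zeros(3),c["intrinsics"],np.array([c["k1"],0,0,0.]))[0][:,0]
def save(n,img,x0=0,x1=640,y0=0,y1=400,k=1):
    cv2.imwrite(f"pics/{n}.png",cv2.resize(np.ascontiguousarray(img[y0:y1,x0:x1,::-1]),None,fx=k,fy=k,interpolation=cv2.INTER_CUBIC))
def inc(s,dw,yaw=None,):
    """world shift -> tool shift"""
    Rt=R.from_euler("xyz",s["eef_rot"],degrees=True); return Rt.inv().apply(dw)
E
python3 - <<'E'
from plant import r
from h import *
c=r.capture("top");save("topc",c["color"],230,430,130,260,4)
c2=r.capture("side");save("sidec",c2["color"],250,450,150,300,4)
for n,uv,z in [("corner rail/cheek out",(313,163),.02),("rail right",(391,150),.02),("cheek front",(323,202),.02),("pivot",(399,190),.018),("tip",(398,218),.018),("parcel",(278,225),.03),("board",(358,190),.022),("jar",(261,177),.1),("mug",(281,158),.09),("cup",(450,219),.05)]:
    print(n,onz(c,uv,z)[0].round(3))
E
```

```text
corner rail/cheek out [0.723 0.18  0.02 ]
rail right [ 0.772 -0.159  0.02 ]
cheek front [0.553 0.142 0.02 ]
pivot [ 0.596 -0.183  0.018]
tip [ 0.476 -0.172  0.018]
parcel [0.46  0.332 0.03 ]
board [ 0.6   -0.008  0.022]
jar [0.65  0.392 0.1  ]
mug [0.729 0.311 0.09 ]
cup [ 0.463 -0.38   0.05 ]
```

View pics/topc.png

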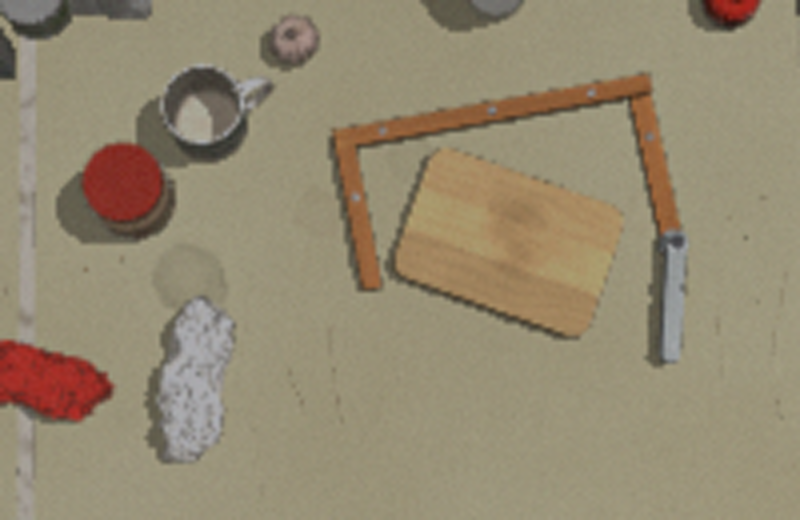

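View pics/sidec.png

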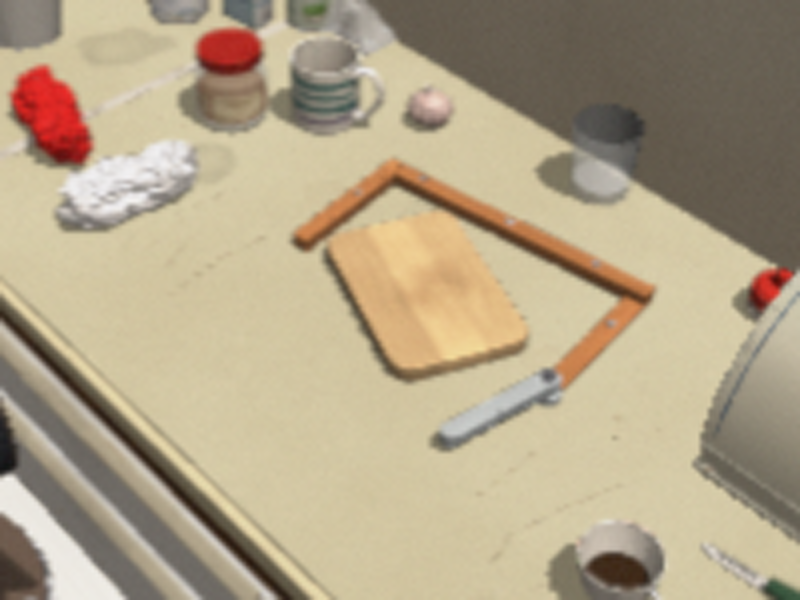

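In the top crop the mug and jar are behind the silver roll (195,380 in the crop), which is the parcel. The red (50,385) and pink rolls are the look-alikes. Measuring with masks.

```bash
python3 - <<'E'
from plant import r
from h import *
c=r.capture("top");im=c["color"];hsv=cv2.cvtColor(im,cv2.COLOR_RGB2HSV)
for p in [(352,160),(320,185),(395,170),(358,190),(340,210),(398,205),(278,220),(330,230)]:
    print(p,hsv[p[1],p[0]])
m=((hsv[...,0]<16)&(hsv[...,0]>4)&(hsv[...,1]>140)).astype(np.uint8)
m[:, :300]=0;m[:,415:]=0;m[:140]=0;m[225:]=0
ys,xs=np.nonzero(m);print(len(xs))
vis=im.copy();vis[m>0]=[0,255,0]
save("mask",vis,300,420,140,230,6)
E
```

```text
(352, 160) [ 15 100  87]
(320, 185) [ 13 149 149]
(395, 170) [ 14 152 156]
(358, 190) [ 17 114 156]
(340, 210) [ 23  54 151]
(398, 205) [102   8 154]
(278, 220) [105   3 167]
(330, 230) [ 24  55 153]
605
```

View pics/mask.png

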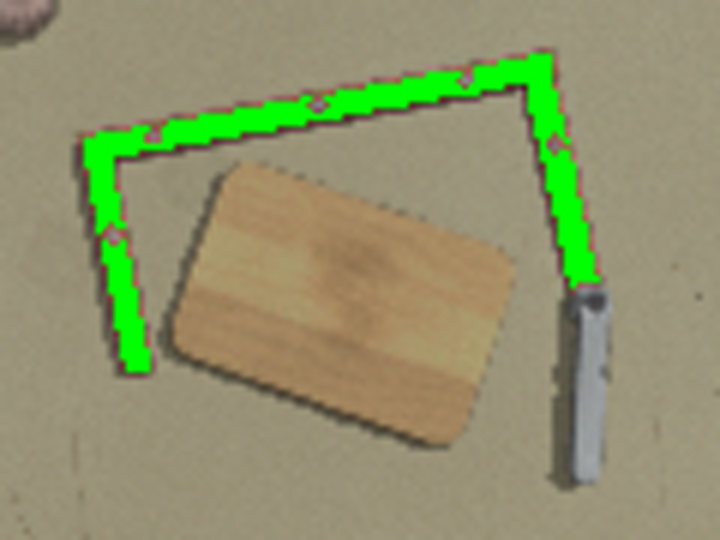

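```bash
cat > meas.py <<'E'
from plant import r
from h import *
def fitline(P):
    m=P.mean(0);u,s,v=np.linalg.svd(P-m);return m,v[0]
def dock(c):
    hsv=cv2.cvtColor(c["color"],cv2.COLOR_RGB2HSV)
    m=((hsv[...,0]<16)&(hsv[...,0]>4)&(hsv[...,1]>135)).astype(np.uint8)
    m[:, :300]=0;m[:,415:]=0;m[:140]=0;m[225:]=0
    ys,xs=np.nonzero(m);P=onz(c,np.c_[xs,ys],.02)[:,:2]
    o=np.array([.6,0.]);th=np.deg2rad(10)
    for i in range(10):
        ex=np.array([np.cos(th),np.sin(th)]);ey=np.array([-ex[1],ex[0]])
        q=np.c_[(P-o)@ex,(P-o)@ey]
        if i==0:
            # coarse: use rail extremes
            o=o+ex*(q[:,0].max()-.098)+ey*(q[:,1].max()-.133)
            q=np.c_[(P-o)@ex,(P-o)@ey]
        a=P[(abs(q[:,0]-.087)<.02)&(q[:,1]<.1)&(q[:,1]>-.19)]
        b=P[(abs(q[:,1]-.122)<.02)&(q[:,0]<.07)&(q[:,0]>-.08)]
        ma,d=fitline(a); d=d*np.sign(d[1]); th=np.arctan2(-d[0],d[1])
        ex=np.array([np.cos(th),np.sin(th)]);ey=np.array([-ex[1],ex[0]])
        mb=b.mean(0)
        o=ex*(ma@ex-.087)+ey*(mb@ey-.122)
    mb,db=fitline(b);db=db*np.sign(db[0])
    return o,th,np.degrees(np.arctan2(db[1],db[0]))
def blob(m):
    n,l,st,_=cv2.connectedComponentsWithStats(m.astype(np.uint8));k=1+np.argmax(st[1:,4]);return l==k
def board(c):
    hsv=cv2.cvtColor(c["color"],cv2.COLOR_RGB2HSV).astype(int)
    m=(hsv[...,0]>13)&(hsv[...,0]<22)&(hsv[...,1]>85)&(hsv[...,2]>115)
    z=np.zeros_like(m);z[140:225,318:396]=1
    b=cv2.morphologyEx((m&z).astype(np.uint8),cv2.MORPH_OPEN,np.ones((3,3)))
    b=blob(b);ys,xs=np.nonzero(b)
    P=onz(c,np.c_[xs,ys],.022)[:,:2].astype(np.float32)
    return cv2.minAreaRect(P),b
E
python3 - <<'E'
from meas import *
c=r.capture("top")
o,th,tb=dock(c);print("dock",o.round(4),np.degrees(th),tb)
rect,b=board(c);print("board",rect, cv2.boxPoints(rect))
im=c["color"];hsv=cv2.cvtColor(im,cv2.COLOR_RGB2HSV).astype(int)
def w(m,x0,x1,y0,y1):
    z=np.zeros_like(m);z[y0:y1,x0:x1]=1;return blob(m&z)
g=w((hsv[...,1]<25)&(hsv[...,2]>110),385,410,185,228)
ys,xs=np.nonzero(g);P=onz(c,np.c_[xs,ys],.026)[:,:2];print("latch",cv2.minAreaRect(P.astype(np.float32)),fitline(P))
g2=w((hsv[...,1]<25)&(hsv[...,2]>90),262,295,200,250)
ys,xs=np.nonzero(g2);P=onz(c,np.c_[xs,ys],.025)[:,:2];print("parcel",cv2.minAreaRect(P.astype(np.float32)),P.mean(0),fitline(P))
ex=np.array([np.cos(th),np.sin(th)]);ey=np.array([-ex[1],ex[0]])
print("pivot",o-.09*ex-.205*ey)
vis=im.copy();vis[b]=[0,0,255];vis[g]=[255,0,0];vis[g2]=[255,0,0]
D=lambda x,y,z:np.r_[o+x*ex+y*ey,z]
for p in proj(c,[D(.076,0,.02),D(0,.111,.02),D(-.09,-.205,.026),D(.076,.111,.02),D(-.08,.111,.02),D(.076,-.217,.02)]).round().astype(int): vis[p[1],p[0]]=[255,0,255]
save("m2",vis,260,420,140,260,5)
c2=r.capture("side");vis=c2["color"].copy()
for p in proj(c2,[D(.076,0,.02),D(0,.111,.02),D(-.09,-.205,.026),D(.076,.111,.02),D(-.08,.111,.02),D(.076,-.217,.02)]).round().astype(int): vis[p[1],p[0]]=[255,0,255]
save("s2",vis,300,430,170,280,6)
E
```

```text
dock [0.6501 0.0356] 9.079422399714186 8.93865410122464
board ((0.6006529927253723, -0.0031516551971435547), (0.21787585318088531, 0.14817743003368378), 68.71711730957031) [[ 0.49207565 -0.07776779]
 [ 0.63014734 -0.13155217]
 [ 0.7092303   0.07146448]
 [ 0.57115865  0.12524886]]
latch ((0.5355064868927002, -0.17451156675815582), (0.019541457295417786, 0.13755083084106445), 83.5717544555664) (array([ 0.53116061, -0.17440573]), array([-0.9922983 ,  0.12387123]))
parcel ((0.4627266526222229, 0.33270320296287537), (0.06922588497400284, 0.17169688642024994), 82.02564239501953) [0.46204751 0.33143339] (array([0.46204751, 0.33143339]), array([-0.98880334,  0.14922452]))
pivot [ 0.59362506 -0.18099695]
```

View pics/m2.png

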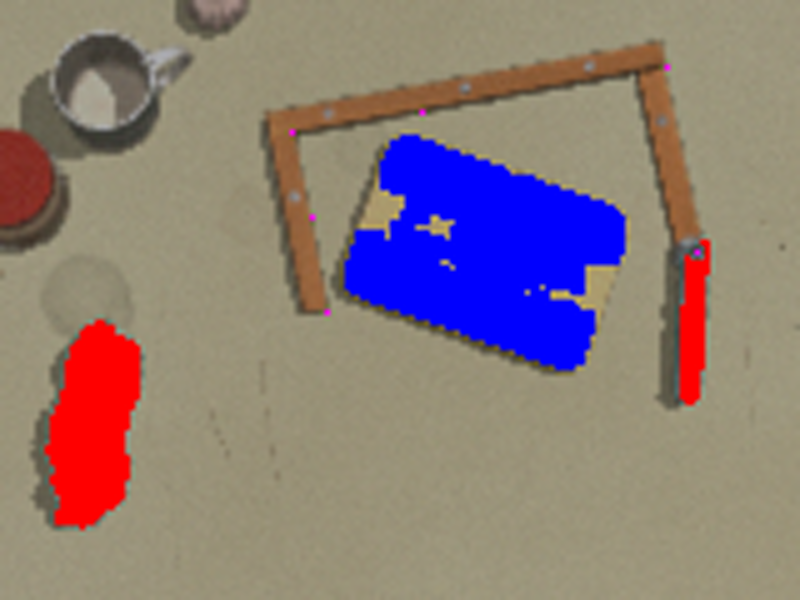

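View pics/s2.png

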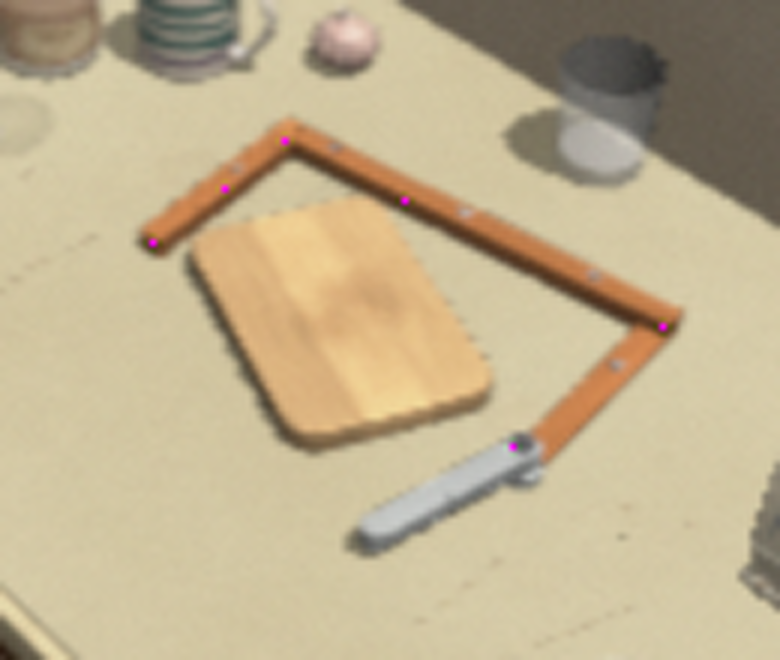

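The masks line up in both views. Dock origin is (0.650, 0.0355) with yaw 9.0°. The board centre is (0.601, -0.003) with yaw -21.3°, so it is 30° out. First I'll bring the tool above the front edge of the board's right half.

Call:
step_arm(
  increments=[
    [[0.465, 0.515, 0.1], [0, 0, 0], 0.43],
    [[0.465, 0.515, 0.1], [0, 0, 0], 0.43],
    [[0.465, 0.515, 0.1], [0, 0, 0], 0.43],
    [[0.465, 0.515, 0.1], [0, 0, 0], 0.43],
    [[0.465, 0.515, 0.1], [0, 0, 0], 0.43],
    [[0.465, 0.515, 0.1], [0, 0, 0], 0.43],
    [[0.465, 0.515, 0.1], [0, 0, 0], 0.43],
    [[0.465, 0.515, 0.1], [0, 0, 0], 0.43],
    [[0.465, 0.515, 0.1], [0, 0, 0], 0.43],
    [[0.465, 0.515, 0.1], [0, 0, 0], 0.43],
  ],
  force=20,
)

```text
time_s: 1.4
tcp_pos: [0.4169, 0.1749, 0.1555]
eef_rot: [-179.9, -0.0, -19.8]
contact_force: [1.9, 0.9, -0.5]
gripper_width: 0.05
```

Call:
step_arm(
  increments=[
    [[0.13, 0.143, 0.036], [0, 0, 0], 0.43],
    [[0.13, 0.143, 0.036], [0, 0, 0], 0.43],
    [[0.13, 0.143, 0.036], [0, 0, 0], 0.43],
    [[0.13, 0.143, 0.036], [0, 0, 0], 0.43],
    [[0.13, 0.143, 0.036], [0, 0, 0], 0.43],
    [[0.13, 0.143, 0.036], [0, 0, 0], 0.43],
  ],
)

```text
time_s: 2.0
tcp_pos: [0.4902, -0.0034, 0.1189]
eef_rot: [180.0, 0.0, -20.1]
contact_force: [-0.4, 0.6, 0.4]
gripper_width: 0.0497
```

```bash
python3 - <<'E'
from plant import r
from h import *
s=r.get_state();print(s["tcp_pos"],s["eef_rot"],s["contact_force"])
c=r.capture("wrist");save("w1",c["color"])
c=r.capture("side");save("s1",c["color"],280,460,150,290,4)
E
```

```text
[ 0.49016136 -0.00337145  0.11892611] [ 1.79973009e+02  3.05064934e-02 -2.00572148e+01] [-0.39446205  0.6435361   0.37184906]
```

View pics/w1.png

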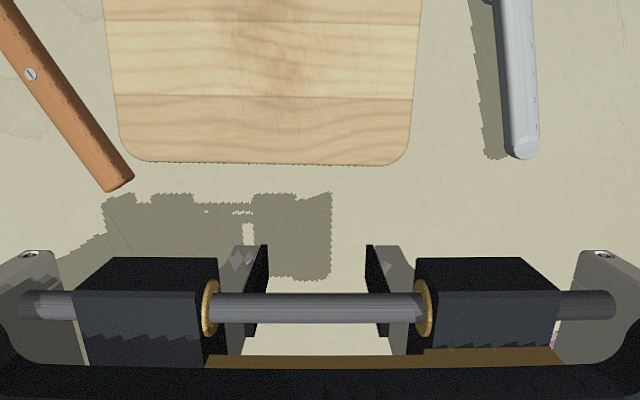

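View pics/s1.png

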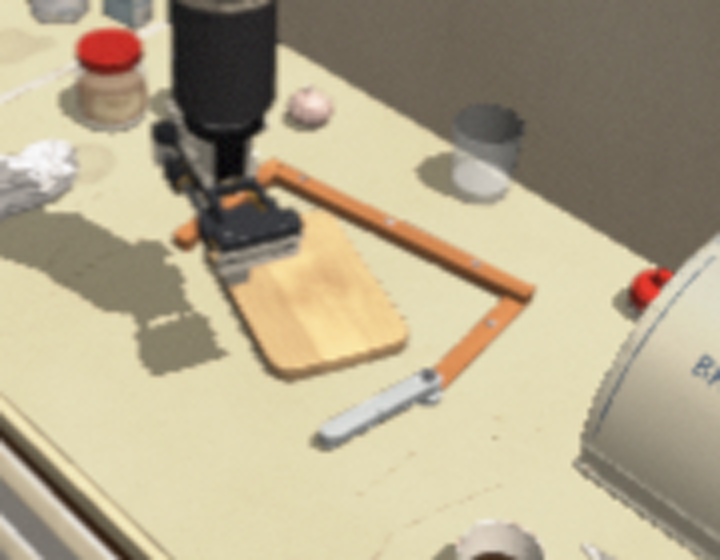

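The wrist view shows the board's front edge at row 163, columns 120–410, with the latch bar on the right (520,150). Measuring the edge.

```bash
python3 - <<'E'
from plant import r
from h import *
s=r.get_state();c=r.capture("wrist")
P=onz(c,[(150,161),(385,165),(118,120),(413,120),(521,148),(490,0)],.022,s);print(P.round(4))
v=P[0]-P[1];print(np.degrees(np.arctan2(v[1],v[0]))-90)
Rt=R.from_euler("xyz",s["eef_rot"],degrees=True);print(Rt.inv().apply(P-s["tcp_pos"]).round(4))
E
```

```text
[[ 0.565   0.1072  0.022 ]
 [ 0.5008 -0.0612  0.022 ]
 [ 0.601   0.1154  0.022 ]
 [ 0.5262 -0.0902  0.022 ]
 [ 0.4785 -0.1634  0.022 ]
 [ 0.5862 -0.1614  0.022 ]]
-20.875462500628117
[[ 0.0334 -0.1277  0.0975]
 [ 0.0302  0.0524  0.0974]
 [ 0.0645 -0.1477  0.0975]
 [ 0.064   0.0711  0.0975]
 [ 0.0439  0.1561  0.0974]
 [ 0.1446  0.1176  0.0975]]
```

Call:
step_arm(
  increments=[
    [[0, 0.015, 0.05], [0, 0, 0], 0.43],
    [[0, 0.015, 0.09], [0, 0, 0], 0.43],
    [[0, 0.015, 0.11], [0, 0, 0], 0.43],
    [[0, 0.015, 0.11], [0, 0, 0], 0.43],
  ],
)

```text
time_s: 2.55
tcp_pos: [0.483, -0.0155, 0.0071]
eef_rot: [179.8, 0.2, -19.8]
contact_force: [-0.3, -0.1, 0.3]
gripper_width: 0.0493
```

```bash
cat > push.py <<'E'
from plant import r
from h import *
import sys
N=20;off=float(sys.argv[1]) if len(sys.argv)>1 else .0095
s=r.get_state();print(s["tcp_pos"],s["eef_rot"],s["contact_force"])
o=np.array([.6501,.0356]);th=np.radians(9.05)
rot=lambda a:np.array([[np.cos(a),-np.sin(a)],[np.sin(a),np.cos(a)]])
# board start from wrist: edge
a0=np.radians(-20.9); e=np.array([.5329,.023])   # front edge mid of two points (a point on edge)
b0=rot(a0); 
rb=np.array([.5262,-.0902]);lb=np.array([.601,.1154]) # right and left faces
yc=((rb+lb)/2)@b0[:,1]; xc=e@b0[:,0]+.075
pb=b0@np.array([xc,yc]);print("board",pb, "in dock",rot(th).T@(pb-o))
a=th-a0; M=rot(a); pole=np.linalg.solve(np.eye(2)-M,o-M@pb);print("pole in dock",rot(th).T@(pole-o))
t0=s["tcp_pos"][:2];y0=np.radians(s["eef_rot"][2])
yo=(b0.T@(t0-pb))[1]
for k in range(0,N+1,1):
    f=k/N;A=a0+f*a;B=pole+rot(f*a)@(pb-pole)
    p=B+rot(A)@np.array([-.075-off,yo]); d=rot(y0).T@(p-t0)
    print(k,"tool x %.4f y %.4f wz %.3f"%(d[0],-d[1],-(A-y0)))
E
python3 push.py
```

```text
[ 0.48303976 -0.01552955  0.0071405 ] [179.82516244   0.22015677 -19.75213902] [-0.2932486  -0.14871216  0.28690391]
board [ 0.60340631 -0.00260055] in dock [-0.05212123 -0.03038026]
pole in dock [-0.08285006  0.08223943]
0 tool x 0.0233 y 0.0005 wz 0.020
1 tool x 0.0269 y 0.0005 wz -0.006
2 tool x 0.0305 y 0.0005 wz -0.032
3 tool x 0.0341 y 0.0004 wz -0.058
4 tool x 0.0377 y 0.0002 wz -0.085
5 tool x 0.0412 y -0.0001 wz -0.111
6 tool x 0.0448 y -0.0005 wz -0.137
7 tool x 0.0484 y -0.0010 wz -0.163
8 tool x 0.0519 y -0.0016 wz -0.189
9 tool x 0.0554 y -0.0023 wz -0.215
10 tool x 0.0589 y -0.0031 wz -0.241
11 tool x 0.0624 y -0.0039 wz -0.267
12 tool x 0.0659 y -0.0049 wz -0.294
13 tool x 0.0693 y -0.0059 wz -0.320
14 tool x 0.0727 y -0.0070 wz -0.346
15 tool x 0.0761 y -0.0083 wz -0.372
16 tool x 0.0794 y -0.0096 wz -0.398
17 tool x 0.0827 y -0.0110 wz -0.424
18 tool x 0.0860 y -0.0124 wz -0.450
19 tool x 0.0892 y -0.0140 wz -0.477
20 tool x 0.0924 y -0.0157 wz -0.503
```

Call:
step_arm(
  increments=[
    [[0.012, 0, 0], [0, 0, 0.02], 0.43],
    [[0.02, 0, 0], [0, 0, 0.02], 0.43],
    [[0.027, 0, 0], [0, 0, 0], 0.43],
    [[0.031, 0, 0], [0, 0, -0.03], 0.43],
    [[0.035, 0, 0], [0, 0, -0.06], 0.43],
    [[0.039, 0, 0], [0, 0, -0.09], 0.43],
    [[0.043, 0, 0], [0, 0, -0.12], 0.43],
    [[0.047, -0.001, 0], [0, 0, -0.15], 0.43],
    [[0.051, -0.001, 0], [0, 0, -0.18], 0.43],
    [[0.051, -0.001, 0], [0, 0, -0.18], 0.43],
  ],
)

```text
time_s: 3.55
tcp_pos: [0.5329, -0.0333, 0.0097]
eef_rot: [180.0, 0.1, -9.5]
contact_force: [-3.9, -1.6, -1.3]
gripper_width: 0.0497
```

```bash
python3 - <<'E'
from meas import *
s=r.get_state();print(s["tcp_pos"],s["eef_rot"],s["contact_force"])
c=r.capture("wrist");save("w2",c["color"])
c=r.capture("top");save("t2",c["color"],300,420,140,230,6)
E
```

```text
[ 0.5328852  -0.03332739  0.00969591] [ 1.79973768e+02  7.01827974e-02 -9.54660966e+00] [-3.94867144 -1.59500293 -1.3445258 ]
```

View pics/w2.png

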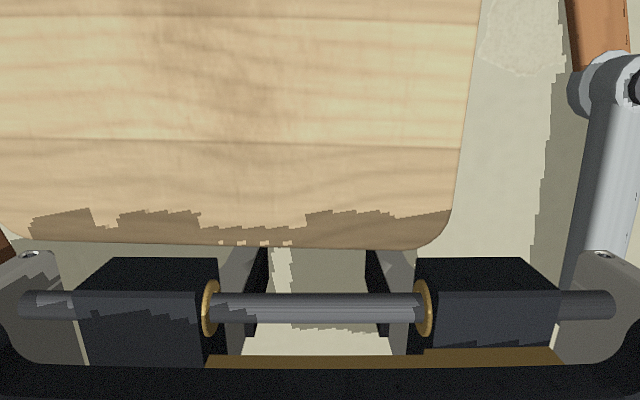

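View pics/t2.png

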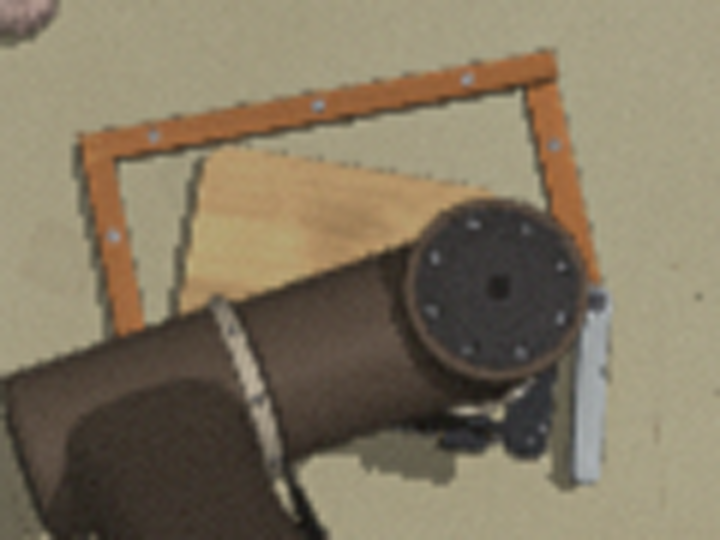

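The board followed the fingers. The top view shows its back-left corner at the rail and the remaining angle about 18°. Continuing the arc.

Call:
step_arm(
  increments=[
    [[0.004, -0.001, 0], [0, 0, -0.035], 0.43],
    [[0.008, -0.002, 0], [0, 0, -0.07], 0.43],
    [[0.012, -0.004, 0], [0, 0, -0.105], 0.43],
    [[0.016, -0.006, 0], [0, 0, -0.14], 0.43],
    [[0.02, -0.008, 0], [0, 0, -0.175], 0.43],
    [[0.024, -0.01, 0], [0, 0, -0.21], 0.43],
    [[0.028, -0.012, 0], [0, 0, -0.245], 0.43],
    [[0.032, -0.014, 0], [0, 0, -0.28], 0.43],
    [[0.035, -0.016, 0], [0, 0, -0.305], 0.43],
    [[0.035, -0.016, 0], [0, 0, -0.305], 0.43],
  ],
)

```text
time_s: 4.65
tcp_pos: [0.5713, -0.0224, 0.0096]
eef_rot: [-180.0, -0.1, 7.9]
contact_force: [-1.1, -0.3, 0.1]
gripper_width: 0.0501
```

```bash
python3 - <<'E'
from meas import *
s=r.get_state();print(s["tcp_pos"],s["eef_rot"],s["contact_force"])
c=r.capture("wrist");save("w3",c["color"])
c=r.capture("top");save("t3",c["color"],300,420,140,230,6)
c=r.capture("side");save("s3",c["color"],310,430,170,270,6)
E
```

```text
[ 0.5713334  -0.02238321  0.00955258] [-1.79996870e+02 -6.86052513e-02  7.94212945e+00] [-1.05117123 -0.3446687   0.07305127]
```

View pics/w3.png

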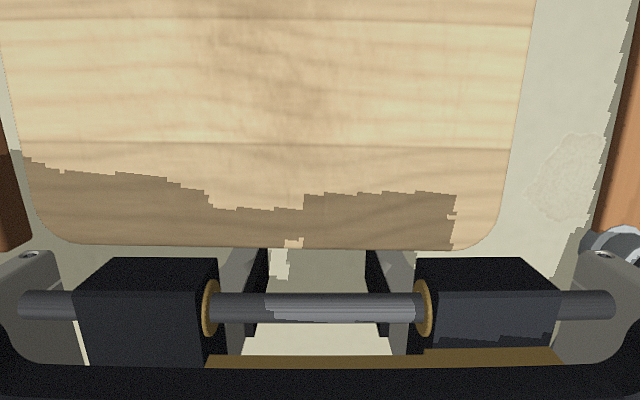

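View pics/t3.png

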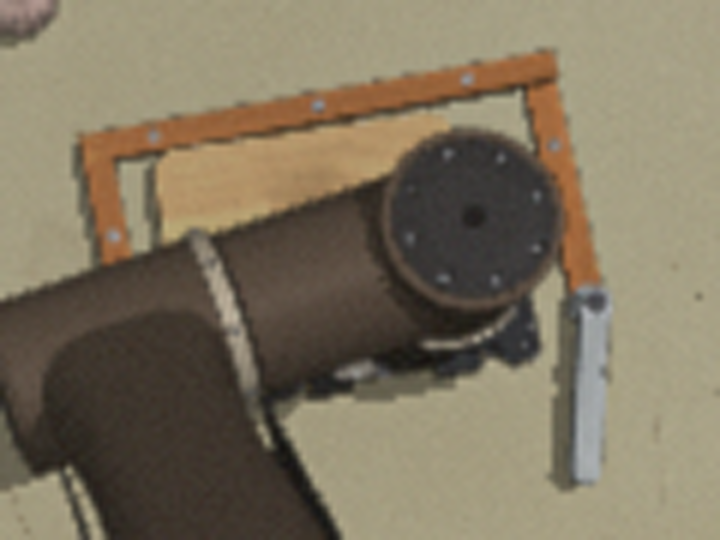

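View pics/s3.png

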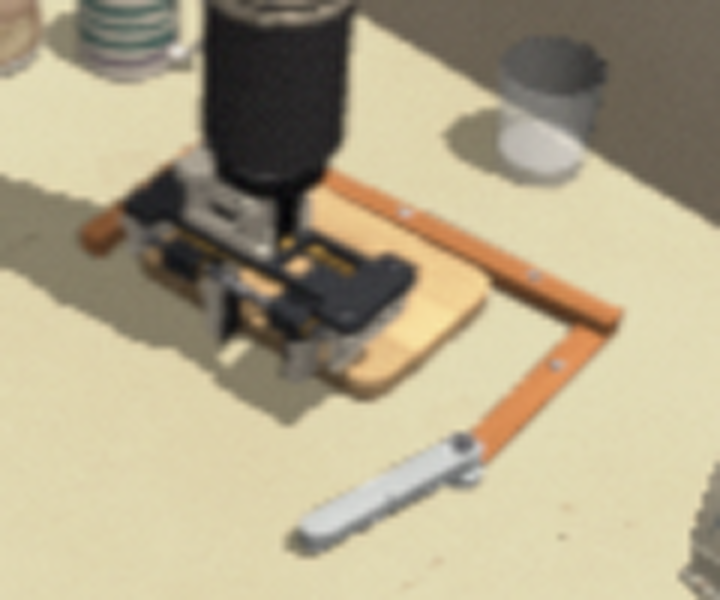

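```bash
cat >> h.py <<'E'
DO=np.array([.6501,.0356]);DT=np.radians(9.05)
def todock(P):
    P=np.atleast_2d(P)[:,:2]-DO;c,s_=np.cos(DT),np.sin(DT);return np.c_[P@[c,s_],P@[-s_,c]]
def fromdock(x,y):
    c,s_=np.cos(DT),np.sin(DT);return DO+np.array([c*x-s_*y,s_*x+c*y])
def mv(s,x,y,z,yaw):
    """tool increments to dock x,y, z, world yaw deg"""
    p=np.r_[fromdock(x,y),z]
    d=inc(s,p-s["tcp_pos"]);w=-np.radians(yaw-s["eef_rot"][2]);print("inc",d.round(4),"wz",round(w,4))
E
python3 - <<'E'
from plant import r
from h import *
s=r.get_state();c=r.capture("wrist")
print(todock(onz(c,[(530,60),(511,180),(120,245),(430,249),(10,120)],.022,s)).round(4),todock(s["tcp_pos"]))
mv(s,-.11,-.05,.05,9.05);mv(s,.01,-.16,.05,9.05);mv(s,.01,-.165,.012,9.05)
E
```

```text
[[ 0.0082 -0.1333]
 [-0.0421 -0.1326]
 [-0.0705  0.0486]
 [-0.0752 -0.0987]
 [-0.0108  0.0869]] [[-0.08686156 -0.04472071]]
inc [-0.023   0.0057 -0.0404] wz -0.0201
inc [ 0.0992  0.1133 -0.0402] wz -0.0201
inc [ 0.0993  0.1183 -0.0022] wz -0.0201
```

The board's right end is at dock y=-0.133, so it must go about 23 mm left. I'll back off, lift over, close the fingers and drop in at the right end.

Call:
step_arm(
  increments=[
    [[-0.02, 0, 0], [0, 0, 0], 0.43],
    [[-0.022, 0, -0.04], [0, 0, -0.02], 0.6],
    [[0.01, 0.04, -0.045], [0, 0, -0.02], 0.8],
    [[0.04, 0.08, -0.045], [0, 0, -0.02], 1],
    [[0.08, 0.11, -0.045], [0, 0, -0.02], 1],
    [[0.1, 0.118, -0.045], [0, 0, -0.02], 1],
    [[0.1, 0.118, -0.045], [0, 0, -0.02], 1],
    [[0.1, 0.118, -0.02], [0, 0, -0.02], 1],
    [[0.1, 0.118, -0.005], [0, 0, -0.02], 1],
    [[0.1, 0.118, -0.003], [0, 0, -0.02], 1],
  ],
)

```text
time_s: 5.85
tcp_pos: [0.684, -0.1253, 0.0099]
eef_rot: [-180.0, 0.2, 9.1]
contact_force: [-0.7, -0.6, 0.1]
gripper_width: 0.0006
```

```bash
python3 - <<'E'
from plant import r
from h import *
s=r.get_state();c=r.capture("wrist");save("w4",c["color"]);print(s["tcp_pos"],todock(s["tcp_pos"]),s["contact_force"],s["gripper_width"])
c=r.capture("side");save("s4",c["color"],310,430,170,270,6)
c=r.capture("top");save("t4",c["color"],300,420,140,230,6)
E
```

```text
[ 0.68404321 -0.1252842   0.00989601] [[ 0.00821417 -0.16422057]] [-0.69584194 -0.55505433  0.12633828] 0.0006420950023876986
```

View pics/w4.png

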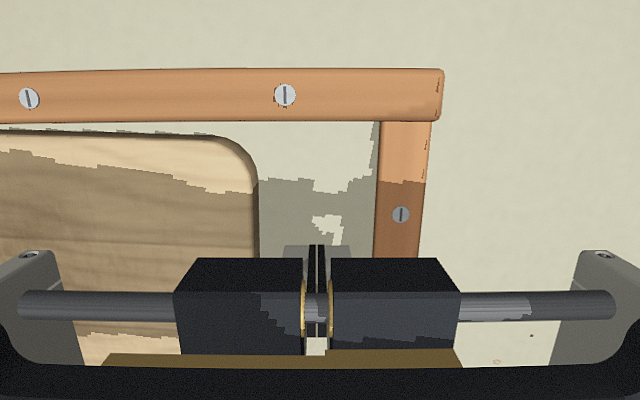

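View pics/t4.png

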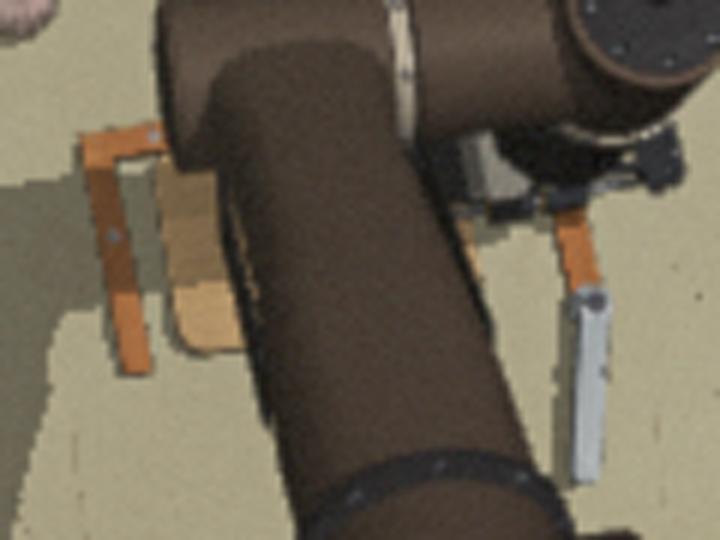

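View pics/s4.png

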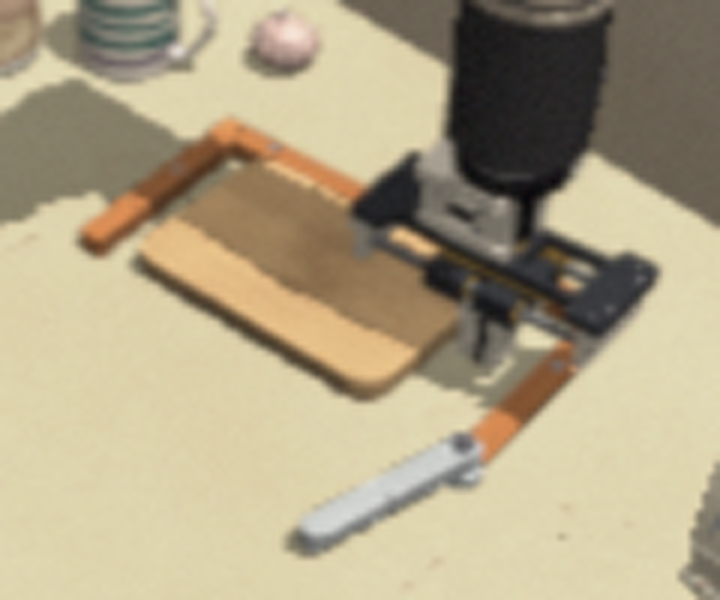

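The fingers are down between the board's right end (column 259 of the wrist view) and the right strip. Pushing left in small steps.

Call:
step_arm(
  increments=[
    [[0, -0.004, 0], [0, 0, 0], 1],
    [[0, -0.008, 0], [0, 0, 0], 1],
    [[0, -0.012, 0], [0, 0, 0], 1],
    [[0, -0.016, 0], [0, 0, 0], 1],
    [[0, -0.02, 0], [0, 0, 0], 1],
    [[0, -0.024, 0], [0, 0, 0], 1],
    [[0, -0.024, 0], [0, 0, 0], 1],
  ],
)

```text
time_s: 6.7
tcp_pos: [0.6824, -0.1016, 0.0126]
eef_rot: [180.0, -0.0, 9.1]
contact_force: [1.0, -1.2, 1.6]
gripper_width: 0.0004
```

```bash
python3 - <<'E'
from plant import r
from h import *
s=r.get_state();c=r.capture("wrist");save("w5",c["color"]);print(s["tcp_pos"],todock(s["tcp_pos"]),s["contact_force"],s["gripper_width"])
c=r.capture("side");save("s5",c["color"],310,430,170,270,6)
E
```

```text
[ 0.6823725  -0.10160916  0.01260588] [[ 0.01028826 -0.14057745]] [ 1.00074388 -1.23861615  1.63505859] 0.0003749971183941946
```

View pics/w5.png

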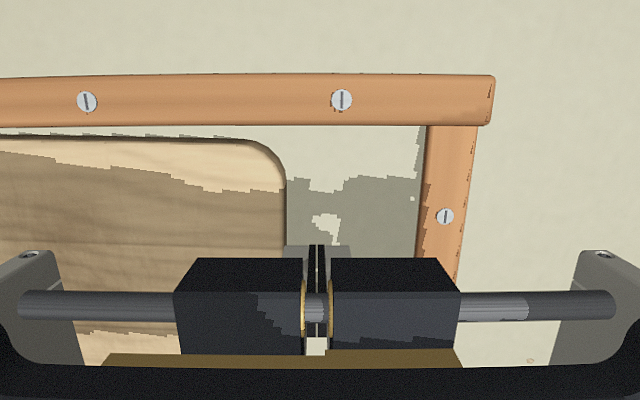

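View pics/s5.png

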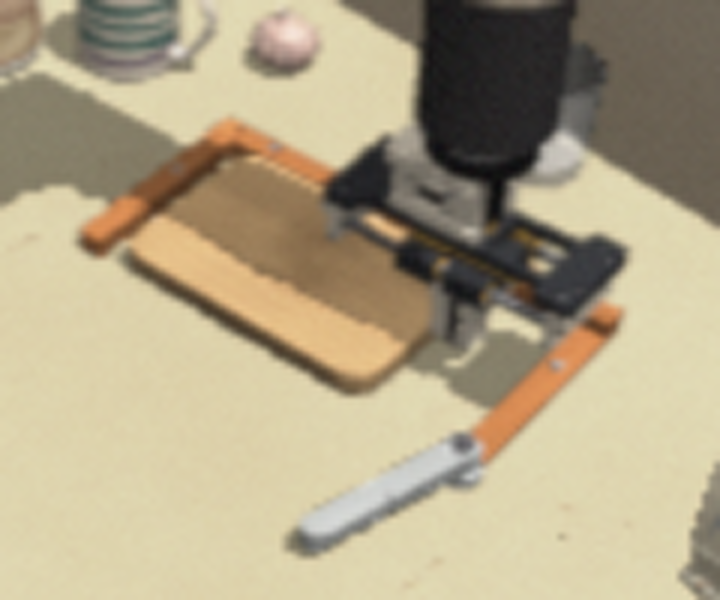

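```bash
python3 - <<'E'
from plant import r
from h import *
s=r.get_state();c=r.capture("wrist")
print(todock(onz(c,[(285,185),(286,230),(100,137),(240,142)],.022,s)).round(4), todock(onz(c,[(100,127),(400,126),(495,100)],.02,s)).round(4))
E
```

```text
[[ 0.0533 -0.1264]
 [ 0.0314 -0.1262]
 [ 0.0752 -0.0454]
 [ 0.0726 -0.1073]] [[ 0.0793 -0.0449]
 [ 0.0794 -0.1768]
 [ 0.0908 -0.2172]]
```

Call:
step_arm(
  increments=[
    [[0, -0.004, 0], [0, 0, 0], 1],
    [[0, -0.008, 0], [0, 0, 0], 1],
    [[0, -0.011, 0], [0, 0, 0], 1],
    [[0, -0.014, 0], [0, 0, 0], 1],
    [[0, -0.016, 0], [0, 0, 0], 1],
    [[0, -0.016, 0], [0, 0, 0], 1],
  ],
)

```text
time_s: 7.45
tcp_pos: [0.6815, -0.0872, 0.0129]
eef_rot: [179.9, -0.2, 9.1]
contact_force: [6.9, -11.2, -2.0]
gripper_width: 0.0003
```

Call:
step_arm(
  increments=[
    [[0, -0.001, 0], [0, 0, 0], 1],
    [[0, -0.002, 0], [0, 0, 0], 1],
    [[0, -0.002, 0], [0, 0, 0], 1],
  ],
)

```text
time_s: 7.75
tcp_pos: [0.6821, -0.0867, 0.0134]
eef_rot: [179.8, -0.3, 9.1]
contact_force: [9.3, -17.7, -2.0]
gripper_width: 0.0005
```

```bash
python3 - <<'E'
from plant import r
from h import *
s=r.get_state();c=r.capture("wrist");save("w6",c["color"]);print(s["tcp_pos"],todock(s["tcp_pos"]),s["contact_force"],s["gripper_width"])
c=r.capture("side");save("s6",c["color"],310,430,170,270,6)
E
```

```text
[ 0.68214122 -0.08670003  0.01343279] [[ 0.01240501 -0.12581754]] [  9.30888501 -17.68173083  -1.9608452 ] 0.00045805488345332834
```

View pics/w6.png

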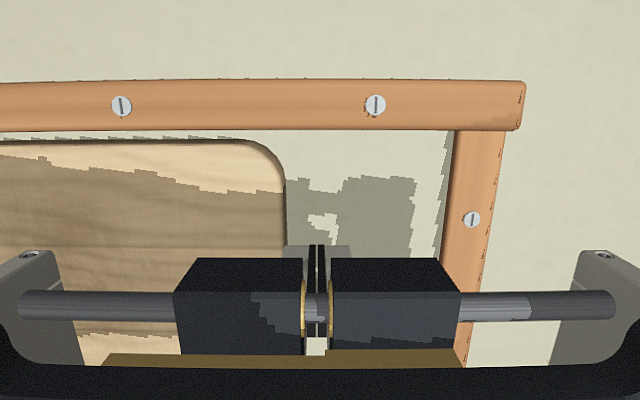

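View pics/s6.png

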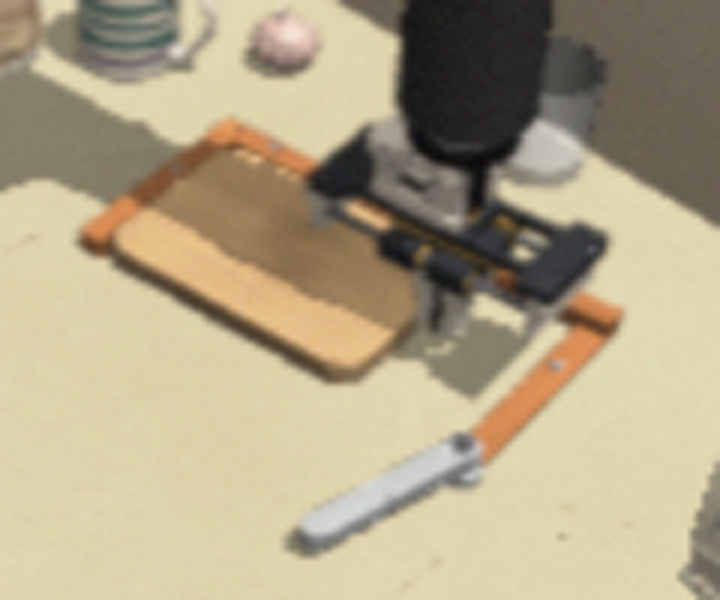

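The force rose to 18 N against the cheek, so the left end is home. Now the front again, to press it onto the rail.

Call:
step_arm(
  increments=[
    [[0, 0.01, 0], [0, 0, 0], 1],
    [[0, 0.014, -0.045], [0, 0, 0], 1],
    [[-0.04, 0, -0.05], [0, 0, 0], 0.8],
    [[-0.08, -0.03, -0.05], [0, 0, 0], 0.6],
    [[-0.125, -0.06, -0.05], [0, 0, 0], 0.43],
    [[-0.125, -0.064, -0.05], [0, 0, 0], 0.43],
    [[-0.125, -0.064, -0.05], [0, 0, 0], 0.43],
    [[-0.125, -0.064, -0.01], [0, 0, 0], 0.43],
    [[-0.125, -0.064, 0.003], [0, 0, 0], 0.43],
    [[-0.125, -0.064, 0.003], [0, 0, 0], 0.43],
  ],
)

```text
time_s: 8.85
tcp_pos: [0.5444, -0.0413, 0.007]
eef_rot: [180.0, 0.3, 9.0]
contact_force: [-0.1, -0.4, -0.6]
gripper_width: 0.0496
```

```bash
python3 - <<'E'
from plant import r
from h import *
s=r.get_state();c=r.capture("wrist");save("w7",c["color"]);print(s["tcp_pos"],todock(s["tcp_pos"]),s["contact_force"],s["gripper_width"])
E
```

```text
[ 0.54442487 -0.04125778  0.00697441] [[-0.11644907 -0.05927871]] [-0.09396319 -0.37154553 -0.58100383] 0.04964809637859254
```

View pics/w7.png

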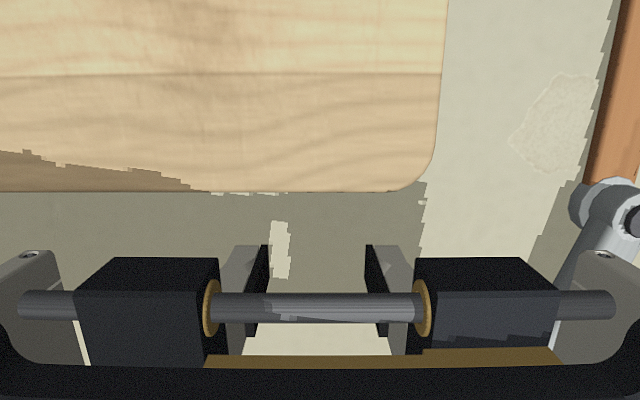

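Call:
step_arm(
  increments=[
    [[0.01, 0, 0], [0, 0, 0], 0.43],
    [[0.02, 0, 0], [0, 0, 0], 0.43],
    [[0.025, 0, 0], [0, 0, 0], 0.43],
    [[0.029, 0, 0], [0, 0, 0], 0.43],
    [[0.032, 0, 0], [0, 0, 0], 0.43],
    [[0.034, 0, 0], [0, 0, 0], 0.43],
    [[0.034, 0, 0], [0, 0, 0], 0.43],
  ],
)

```text
time_s: 9.6
tcp_pos: [0.5769, -0.0363, 0.009]
eef_rot: [180.0, 0.3, 9.0]
contact_force: [-5.9, -3.1, 4.1]
gripper_width: 0.0497
```

Call:
step_arm(
  increments=[
    [[0.001, 0, 0], [0, 0, 0], 0.43],
    [[0.002, 0, 0], [0, 0, 0], 0.43],
    [[0.003, 0, 0], [0, 0, 0], 0.43],
    [[0.003, 0, 0], [0, 0, 0], 0.43],
  ],
)

```text
time_s: 10.0
tcp_pos: [0.5788, -0.036, 0.0089]
eef_rot: [180.0, 0.4, 9.0]
contact_force: [-9.3, -2.6, 8.4]
gripper_width: 0.0498
```

Call:
step_arm(
  increments=[
    [[0.001, 0, 0], [0, 0, 0], 0.43],
    [[0.002, 0, 0], [0, 0, 0], 0.43],
    [[0.002, 0, 0], [0, 0, 0], 0.43],
  ],
)

```text
time_s: 10.3
tcp_pos: [0.5789, -0.036, 0.0087]
eef_rot: [180.0, 0.6, 9.0]
contact_force: [-14.4, -2.5, 12.1]
gripper_width: 0.0496
```

Call:
step_arm(
  increments=[
    [[-0.02, 0, 0], [0, 0, 0], 0.43],
    [[-0.03, 0, -0.05], [0, 0, 0], 0.43],
    [[-0.04, 0, -0.1], [0, 0, 0], 0.43],
    [[-0.05, 0, -0.15], [0, 0, 0], 0.43],
    [[-0.05, 0, -0.2], [0, 0, 0], 0.43],
    [[-0.05, 0, -0.2], [0, 0, 0], 0.43],
    [[-0.05, 0, -0.2], [0, 0, 0], 0.43],
  ],
)

```text
time_s: 11.0
tcp_pos: [0.5357, -0.0421, 0.2114]
eef_rot: [-180.0, -0.3, 9.1]
contact_force: [0.6, -0.2, -1.2]
gripper_width: 0.0501
```

```bash
python3 - <<'E'
from plant import r
from h import *
s=r.get_state();c=r.capture("wrist");save("w8",c["color"]);print(s["tcp_pos"],todock(s["tcp_pos"]),s["contact_force"],s["gripper_width"])
c=r.capture("side");save("s8",c["color"],310,430,170,270,6)
E
```

```text
[ 0.53571002 -0.04213926  0.21144871] [[-0.12519409 -0.05877839]] [ 0.59755356 -0.17257888 -1.15313696] 0.050068789583883874
```

View pics/w8.png

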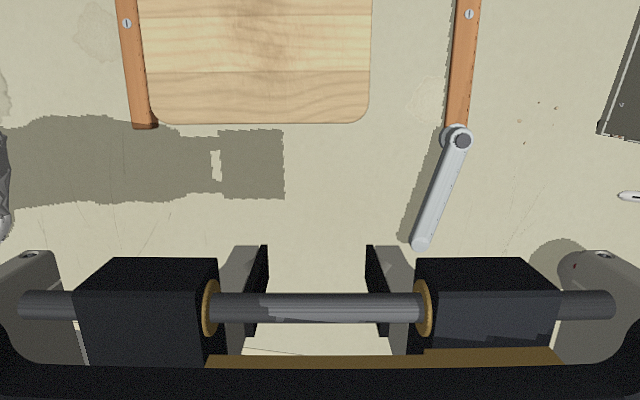

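View pics/s8.png

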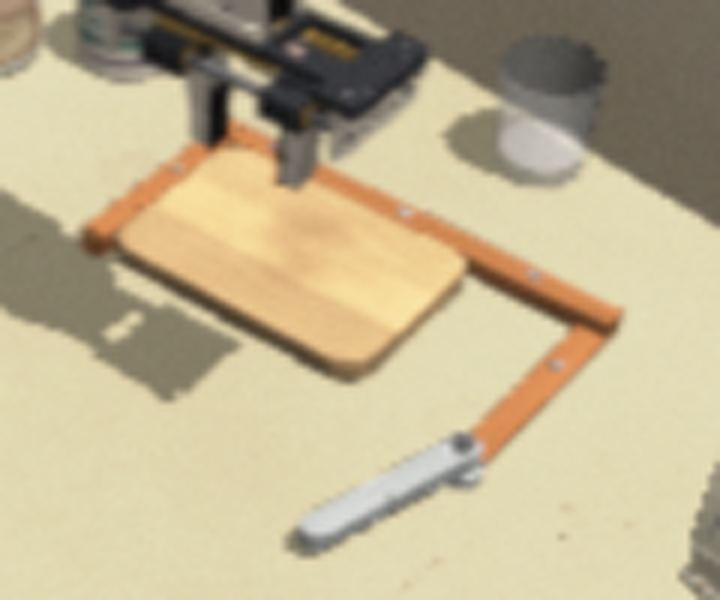

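The board now looks square against the rail and cheek in both views. Checking by numbers, plus the latch tip at (420,243).

```bash
python3 - <<'E'
from plant import r
from h import *
s=r.get_state();c=r.capture("wrist")
print("front",todock(onz(c,[(180,124),(345,124)],.022,s)).round(4),"right",todock(onz(c,[(372,20),(370,90)],.022,s)).round(4),"left",todock(onz(c,[(139,30),(149,95)],.022,s)).round(4))
print("cheek in",todock(onz(c,[(146,30),(158,120)],.02,s)).round(4),"cheek front-out",todock(onz(c,[(133,124)],.02,s)).round(4))
P=todock(onz(c,[(462,139),(420,243)],.026,s));print("pivot/tip",P.round(4)); d=P[1]-P[0];print(np.arctan2(d[1],-d[0]),np.hypot(*d))
c=r.capture("side")
print(todock(onz(c,[(310+118/6,170+240/6),(310+340/6,170+365/6),(310+466/6,170+262/6)],.022)).round(4))
E
```

```text
front [[-0.0734  0.0775]
 [-0.0738 -0.0872]] right [[ 0.0205 -0.1097]
 [-0.0414 -0.1106]] left [[ 0.0135  0.1069]
 [-0.0452  0.1052]]
cheek in [[ 0.0136  0.1012]
 [-0.0695  0.1002]] cheek front-out [[-0.0732  0.1265]]
pivot/tip [[-0.0875 -0.2046]
 [-0.2012 -0.1728]]
0.2723096864199464 0.11809340371340968
[[-0.0688  0.0942]
 [-0.0722 -0.1043]
 [ 0.0711 -0.1114]]
```

The board is seated: front edge about -0.075 after the ~2 mm bias seen at the pivot, right end at -0.110, and square. The latch is at about 0.27 rad. Computing the latch sweep.

```bash
cat > latch.py <<'E'
from plant import r
from h import *
s=r.get_state();t=todock(s["tcp_pos"])[0];print(t,s["tcp_pos"][2],s["eef_rot"])
def c(phi,rho,ex):
    u=np.array([-np.cos(phi),np.sin(phi)]);n=np.array([np.sin(phi),np.cos(phi)])
    return np.array([-.09,-.205])+rho*u-n*(.011+.0095*abs(np.sin(phi))+.014*abs(np.cos(phi))-ex)
p0=c(.27,.09,-.014)
for phi,ex in [(.27,-.014),(.27,0),(.4,0),(.53,0),(.66,0),(.79,0),(.92,0),(1.05,0),(1.18,0),(1.31,0),(1.44,0),(1.5,0),(1.571,0),(1.571,.003)]:
    p=c(phi,.09,ex); d=p-t;e=p-p0; print(phi,"from here %.3f %.3f"%(d[0],-d[1]),"from start %.3f %.3f"%(e[0],-e[1]))
E
python3 latch.py
```

```text
[-0.1268932  -0.05893944] 0.20769782731116693 [1.79995854e+02 1.58959026e-01 9.05532179e+00]
0.27 from here -0.061 0.162 from start 0.000 -0.000
0.27 from here -0.057 0.148 from start 0.004 -0.013
0.4 from here -0.057 0.136 from start 0.004 -0.025
0.53 from here -0.055 0.125 from start 0.006 -0.037
0.66 from here -0.051 0.113 from start 0.009 -0.049
0.79 from here -0.046 0.102 from start 0.015 -0.060
0.92 from here -0.039 0.091 from start 0.022 -0.071
1.05 from here -0.031 0.081 from start 0.030 -0.081
1.18 from here -0.021 0.072 from start 0.040 -0.089
1.31 from here -0.009 0.065 from start 0.051 -0.096
1.44 from here 0.003 0.060 from start 0.064 -0.102
1.5 from here 0.009 0.058 from start 0.070 -0.104
1.571 from here 0.016 0.056 from start 0.077 -0.106
1.571 from here 0.019 0.056 from start 0.080 -0.106
```

Call:
step_arm(
  increments=[
    [[-0.02, 0.05, 0.03], [0, 0, 0], 0.7],
    [[-0.04, 0.1, 0.06], [0, 0, 0], 1],
    [[-0.06, 0.14, 0.1], [0, 0, 0], 1],
    [[-0.061, 0.162, 0.13], [0, 0, 0], 1],
    [[-0.061, 0.162, 0.16], [0, 0, 0], 1],
    [[-0.061, 0.162, 0.18], [0, 0, 0], 1],
    [[-0.061, 0.162, 0.196], [0, 0, 0], 1],
    [[-0.061, 0.162, 0.196], [0, 0, 0], 1],
  ],
)

```text
time_s: 12.0
tcp_pos: [0.4973, -0.2121, 0.0096]
eef_rot: [-179.9, 0.4, 9.0]
contact_force: [0.5, -0.1, 0.4]
gripper_width: 0.0007
```

```bash
python3 - <<'E'
from plant import r
from h import *
s=r.get_state();c=r.capture("wrist");save("w9",c["color"]);print(s["tcp_pos"],todock(s["tcp_pos"]),s["contact_force"],s["gripper_width"])
c=r.capture("side");save("s9",c["color"],310,430,170,310,5)
E
```

```text
[ 0.49726304 -0.21208745  0.00964094] [[-0.18989469 -0.22056341]] [ 0.46808241 -0.09261218  0.35221031] 0.0006595914754548424
```

View pics/w9.png

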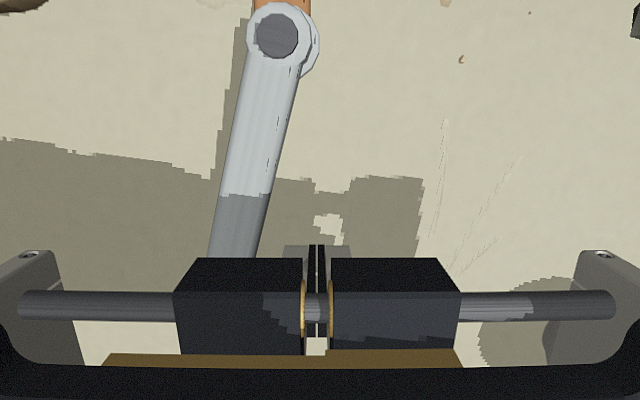

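View pics/s9.png

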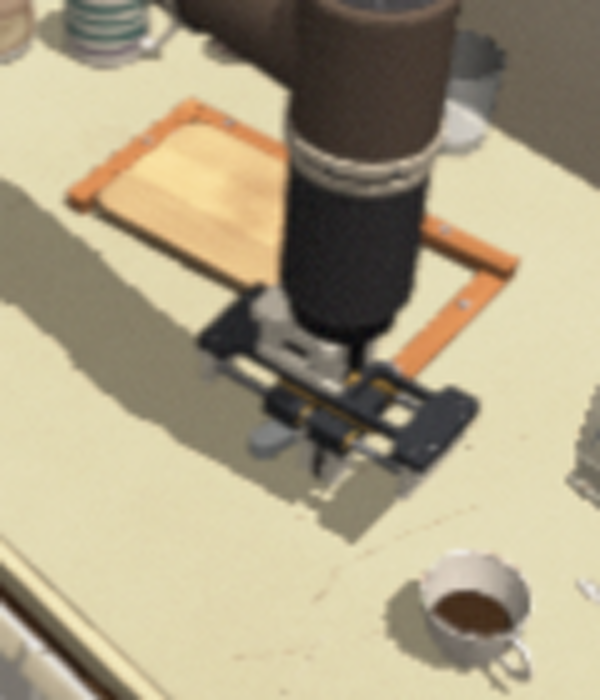

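The fingers stand right of the bar and clear of the cup. Sweeping the latch.

Call:
step_arm(
  increments=[
    [[0.003, -0.008, -0.003], [0, 0, 0], 1],
    [[0.005, -0.016, -0.003], [0, 0, 0], 1],
    [[0.006, -0.026, -0.003], [0, 0, 0], 1],
    [[0.008, -0.038, -0.003], [0, 0, 0], 1],
    [[0.011, -0.05, -0.003], [0, 0, 0], 1],
    [[0.016, -0.061, -0.003], [0, 0, 0], 1],
    [[0.023, -0.072, -0.003], [0, 0, 0], 1],
    [[0.031, -0.082, -0.003], [0, 0, 0], 1],
    [[0.041, -0.09, -0.003], [0, 0, 0], 1],
    [[0.052, -0.097, -0.003], [0, 0, 0], 1],
  ],
)

```text
time_s: 13.1
tcp_pos: [0.5369, -0.1071, 0.0162]
eef_rot: [180.0, 0.0, 9.1]
contact_force: [0.8, -1.3, -0.2]
gripper_width: 0.0002
```

Call:
step_arm(
  increments=[
    [[0.007, -0.004, 0], [0, 0, 0], 1],
    [[0.013, -0.006, 0], [0, 0, 0], 1],
    [[0.018, -0.007, 0], [0, 0, 0], 1],
    [[0.023, -0.007, 0], [0, 0, 0], 1],
    [[0.025, -0.007, 0], [0, 0, 0], 1],
    [[0.025, -0.007, 0], [0, 0, 0], 1],
  ],
)

```text
time_s: 13.7
tcp_pos: [0.5601, -0.0974, 0.0162]
eef_rot: [180.0, -0.0, 9.0]
contact_force: [-0.4, 0.3, -0.7]
gripper_width: 0.0004
```

```bash
python3 - <<'E'
from plant import r
from h import *
s=r.get_state();c=r.capture("wrist");save("w10",c["color"]);print(s["tcp_pos"],todock(s["tcp_pos"]),s["contact_force"],s["gripper_width"])
c=r.capture("side");save("s10",c["color"],310,430,170,310,5)
E
```

```text
[ 0.56009185 -0.09737626  0.01621734] [[-0.10980435 -0.11716295]] [-0.3575037   0.25671825 -0.74613482] 0.0004168943804212137
```

View pics/w10.png

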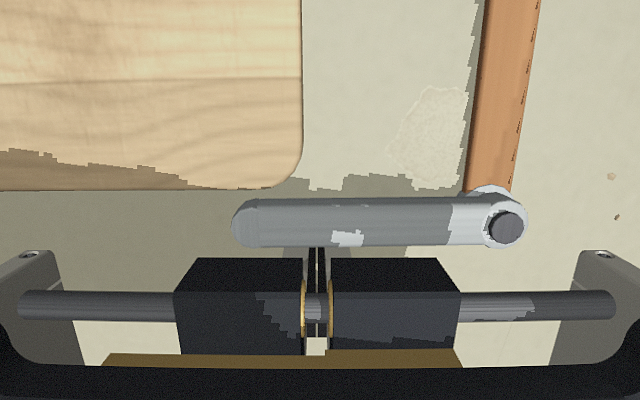

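View pics/s10.png

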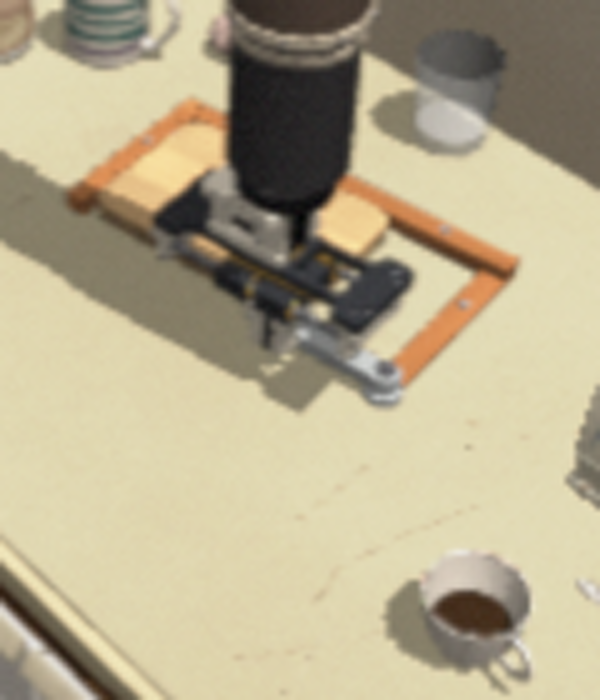

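The latch is nearly across. Pressing on until the end stop is felt.

Call:
step_arm(
  increments=[
    [[0.002, 0, 0], [0, 0, 0], 1],
    [[0.004, 0, 0], [0, 0, 0], 1],
    [[0.006, 0, 0], [0, 0, 0], 1],
    [[0.006, 0, 0], [0, 0, 0], 1],
  ],
)

```text
time_s: 14.2
tcp_pos: [0.5617, -0.097, 0.0157]
eef_rot: [-180.0, 0.4, 9.0]
contact_force: [-11.1, 0.2, 8.5]
gripper_width: 0.0006
```

Contact at 11 N with the tool stopped, so the bar is on its end stop. I'll back off and check from above.

Call:
step_arm(
  increments=[
    [[-0.02, 0, 0], [0, 0, 0], 1],
    [[-0.03, 0, -0.05], [0, 0, 0], 0.8],
    [[-0.04, -0.02, -0.1], [0, 0, 0], 0.5],
    [[-0.05, -0.04, -0.15], [0, 0, 0], 0],
    [[-0.05, -0.06, -0.2], [0, 0, 0], 0],
    [[-0.05, -0.06, -0.2], [0, 0, 0], 0],
    [[-0.05, -0.06, -0.2], [0, 0, 0], 0],
  ],
)

```text
time_s: 14.9
tcp_pos: [0.5084, -0.0439, 0.2195]
eef_rot: [-180.0, -0.4, 9.1]
contact_force: [0.5, 0.2, 0.2]
gripper_width: 0.0431
```

```bash
python3 - <<'E'
from plant import r
from h import *
s=r.get_state();c=r.capture("wrist");save("w11",c["color"]);print(s["tcp_pos"],s["eef_rot"],todock(s["tcp_pos"]),s["contact_force"],s["gripper_width"])
c=r.capture("side");save("s11",c["color"],310,430,170,270,6)
E
```

```text
[ 0.50842802 -0.04386296  0.21945771] [-179.97063559   -0.38317982    9.14848153] [[-0.1524076  -0.05618928]] [0.5364247  0.16981978 0.19081972] 0.04305326323352097
```

View pics/w11.png

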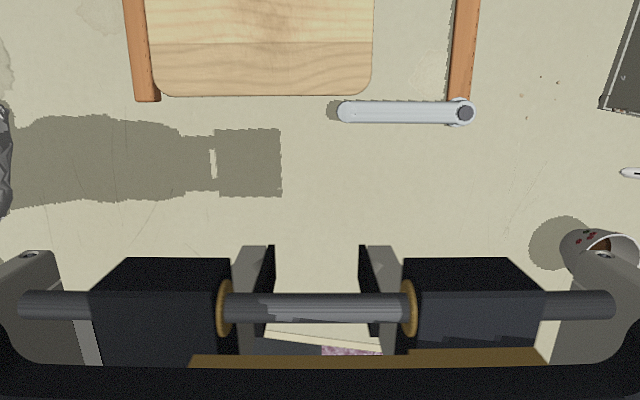

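View pics/s11.png

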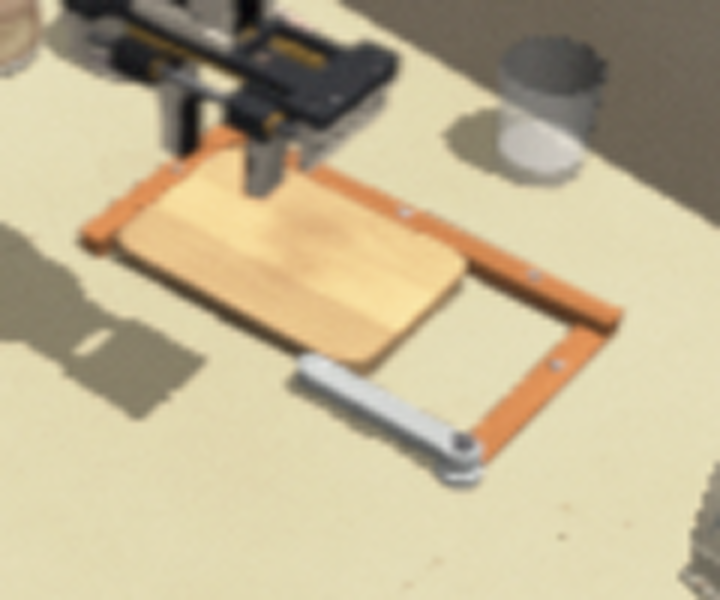

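The latch bar lies parallel to the board's front edge (rows 111 and 95), so it is fully shut. Next I'll look at the silver parcel from above.

Call:
step_arm(
  increments=[
    [[-0.036, -0.05, 0], [0, 0, 0.1], 0],
    [[-0.036, -0.1, 0], [0, 0, 0.2], 0],
    [[-0.036, -0.15, 0], [0, 0, 0.31], 0],
    [[-0.036, -0.2, 0], [0, 0, 0.31], 0],
    [[-0.036, -0.25, 0], [0, 0, 0.31], 0],
    [[-0.036, -0.3, 0], [0, 0, 0.31], 0],
    [[-0.036, -0.35, 0], [0, 0, 0.31], 0],
    [[-0.036, -0.39, 0], [0, 0, 0.31], 0],
    [[-0.036, -0.395, 0], [0, 0, 0.31], 0],
    [[-0.036, -0.395, 0], [0, 0, 0.31], 0],
  ],
)

```text
time_s: 16.0
tcp_pos: [0.4085, 0.3399, 0.2137]
eef_rot: [179.8, 0.1, -8.6]
contact_force: [-0.0, -1.3, -0.0]
gripper_width: 0.0877
```

```bash
python3 - <<'E'
from plant import r
from h import *
s=r.get_state();c=r.capture("wrist");save("w12",c["color"]);print(s["tcp_pos"],s["eef_rot"],s["gripper_width"])
E
```

```text
[0.40846667 0.33985847 0.21374725] [ 1.79771548e+02  1.04302043e-01 -8.61168166e+00] 0.08765331585049553
```

View pics/w12.png

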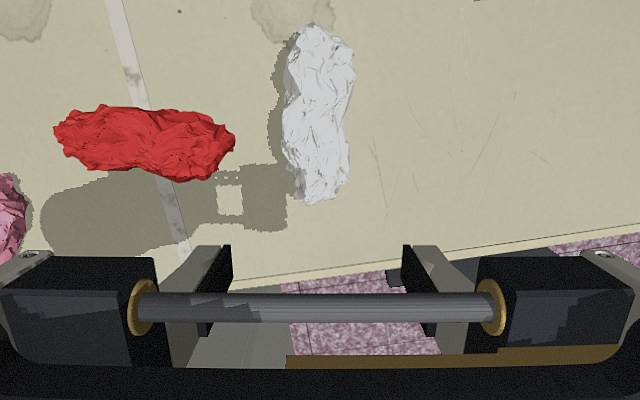

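This enlarged view has three rolls: silver at (318,113), red at (145,142) and pink at (10,215). The silver one fits the plain foil parcel left of the dock with its long axis along x. Measuring it.

```bash
python3 - <<'E'
from plant import r
from meas import *
s=r.get_state();c=r.capture("wrist");im=c["color"]
hsv=cv2.cvtColor(im,cv2.COLOR_RGB2HSV).astype(int)
m=(hsv[...,1]<22)&(hsv[...,2]>120);m[215:]=0;m[:,:255]=0;m[:,400:]=0
b=blob(m);ys,xs=np.nonzero(b);print(xs.min(),xs.max(),ys.min(),ys.max(),b.sum())
P=onz(c,np.c_[xs,ys],.03,s)[:,:2].astype(np.float32);rc=cv2.minAreaRect(P);print(rc,fitline(P))
Rt=R.from_euler("xyz",s["eef_rot"],degrees=True)
ctr=np.r_[rc[0],s["tcp_pos"][2]]
print("tool inc to centre",Rt.inv().apply(ctr-s["tcp_pos"]).round(4))
q=onz(c,[(237,140),(235,150),(283,140),(352,140),(316,22),(312,204)],.03,s);q[:,2]=s["tcp_pos"][2];print(Rt.inv().apply(q-ctr).round(3))
E
```

```text
280 354 23 205 10473
((0.4640918970108032, 0.3302706778049469), (0.07039008289575577, 0.17527104914188385), 79.75703430175781) (array([0.46946636, 0.32965097], dtype=float32), array([-0.98669547,  0.1625793 ], dtype=float32))
tool inc to centre [ 0.0561  0.     -0.0001]
[[-0.019 -0.079 -0.   ]
 [-0.029 -0.081 -0.   ]
 [-0.019 -0.033 -0.   ]
 [-0.019  0.036  0.   ]
 [ 0.089  0.    -0.   ]
 [-0.086 -0.004  0.   ]]
```

Both views agree on (0.463, 0.331) with the axis at -9°. The fingers have 8 mm clearance each side, and the red roll is 14 mm beyond the finger's back. Descending.

Call:
step_arm(
  increments=[
    [[0.04, 0, 0.04], [0, 0, 0.01], 0],
    [[0.056, 0.001, 0.08], [0, 0, 0.01], 0],
    [[0.056, 0.001, 0.12], [0, 0, 0.01], 0],
    [[0.056, 0.001, 0.15], [0, 0, 0.01], 0],
    [[0.056, 0.001, 0.18], [0, 0, 0.01], 0],
    [[0.056, 0.001, 0.2], [0, 0, 0.01], 0],
    [[0.056, 0.001, 0.204], [0, 0, 0.01], 0],
    [[0.056, 0.001, 0.204], [0, 0, 0.01], 0],
  ],
)

```text
time_s: 16.9
tcp_pos: [0.4645, 0.3286, 0.012]
eef_rot: [179.9, 0.0, -9.3]
contact_force: [0.1, 0.2, -0.4]
gripper_width: 0.0878
```

Call:
step_arm(
  increments=[
    [[0, 0, 0], [0, 0, 0], 0.9],
    [[0, 0, 0], [0, 0, 0], 0.9],
    [[0, 0, 0], [0, 0, 0], 0.9],
    [[0, 0, 0], [0, 0, 0], 0.9],
    [[0, 0, 0], [0, 0, 0], 0.9],
    [[0, 0, 0], [0, 0, 0], 0.9],
  ],
  force=12,
)

```text
time_s: 17.5
tcp_pos: [0.4644, 0.3303, 0.0126]
eef_rot: [-180.0, -0.0, -9.3]
contact_force: [-1.3, 0.5, 2.5]
gripper_width: 0.0502
```

Gripped at 50 mm, the solid width. Lifting straight up.

Call:
step_arm(
  increments=[
    [[0, 0, -0.02], [0, 0, 0], 0.9],
    [[0, 0, -0.05], [0, 0, 0], 0.9],
    [[0, 0, -0.08], [0, 0, 0], 0.9],
    [[0, 0, -0.11], [0, 0, 0], 0.9],
    [[0, 0, -0.14], [0, 0, 0], 0.9],
    [[0, 0, -0.14], [0, 0, 0], 0.9],
  ],
)

```text
time_s: 18.1
tcp_pos: [0.466, 0.3318, 0.1566]
eef_rot: [-179.7, -0.2, -9.2]
contact_force: [0.4, 0.6, -1.4]
gripper_width: 0.0502
```

```bash
python3 - <<'E'
from plant import r
from h import *
s=r.get_state();print(s["tcp_pos"],s["eef_rot"],s["gripper_width"],s["joints"])
c=r.capture("side");save("s13",c["color"],230,430,150,300,4)
d=inc(s,np.r_[DO,.14]-s["tcp_pos"]);print(d,-np.radians(-80.95-s["eef_rot"][2]))
E
```

```text
[0.46599233 0.33183672 0.15662327] [-179.66503615   -0.23241299   -9.22673407] 0.0501956260849905 [ 55.08919785  13.90187759 -18.48793691   0.07645442 -57.2076105
  25.64356579]
[0.22915541 0.26298186 0.01601579] 1.2518071407173437
```

View pics/s13.png

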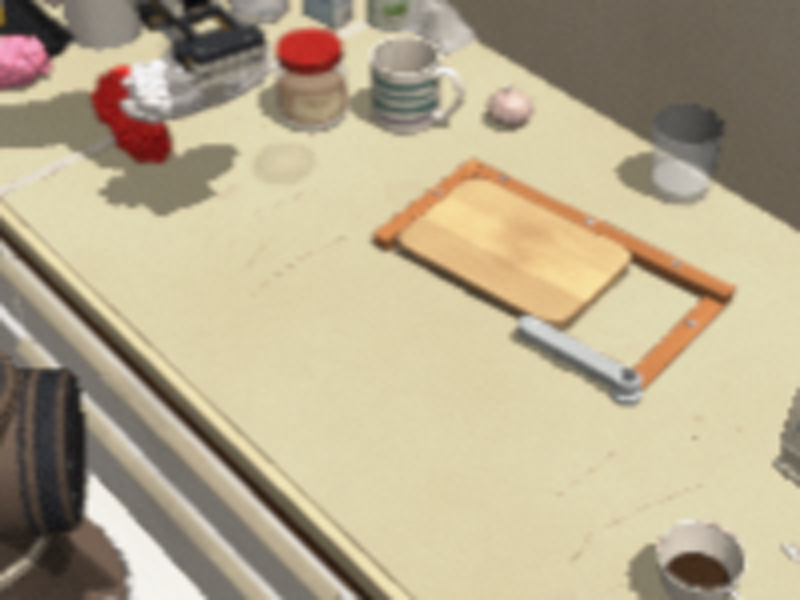

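The parcel is held clear, the board is seated, the latch is across, and the jar and mug are untouched. Carrying over and turning.

Call:
step_arm(
  increments=[
    [[0.023, 0.026, 0], [0, 0, 0.12], 0.9],
    [[0.046, 0.053, 0], [0, 0, 0.25], 0.9],
    [[0.069, 0.079, 0], [0, 0, 0.38], 0.9],
    [[0.092, 0.105, 0], [0, 0, 0.5], 0.9],
    [[0.115, 0.131, 0], [0, 0, 0.63], 0.9],
    [[0.137, 0.158, 0], [0, 0, 0.75], 0.9],
    [[0.16, 0.184, 0], [0, 0, 0.88], 0.9],
    [[0.183, 0.21, 0.005], [0, 0, 1.0], 0.9],
    [[0.206, 0.237, 0.01], [0, 0, 1.13], 0.9],
    [[0.229, 0.263, 0.016], [0, 0, 1.25], 0.9],
  ],
)

```text
time_s: 19.15
tcp_pos: [0.6477, 0.0322, 0.1344]
eef_rot: [179.9, -0.0, -81.2]
contact_force: [-0.4, 0.6, -1.6]
gripper_width: 0.0496
```

Call:
step_arm(
  increments=[
    [[0, 0, 0], [0, 0, 0], 0.9],
    [[0, 0, 0], [0, 0, 0], 0.9],
    [[0, 0, 0], [0, 0, 0], 0.9],
  ],
)

```text
time_s: 19.45
tcp_pos: [0.6472, 0.0339, 0.1353]
eef_rot: [179.9, -0.0, -80.8]
contact_force: [0.3, 0.6, -0.4]
gripper_width: 0.0498
```

```bash
python3 - <<'E'
from plant import r
from h import *
s=r.get_state();print(s["tcp_pos"],s["eef_rot"],s["gripper_width"])
c=r.capture("side");save("s14",c["color"],280,440,150,280,5)
print(inc(s,np.r_[DO,.037]-s["tcp_pos"]),-np.radians(-80.95-s["eef_rot"][2]))
c=r.capture("wrist");save("w14",c["color"])
E
```

```text
[0.6472101  0.0339077  0.13532773] [ 1.79910993e+02 -8.18543747e-04 -8.08294265e+01] 0.04982200649165939
[-0.0012115  -0.00327542  0.09832275] 0.0021044043073785946
```

View pics/s14.png

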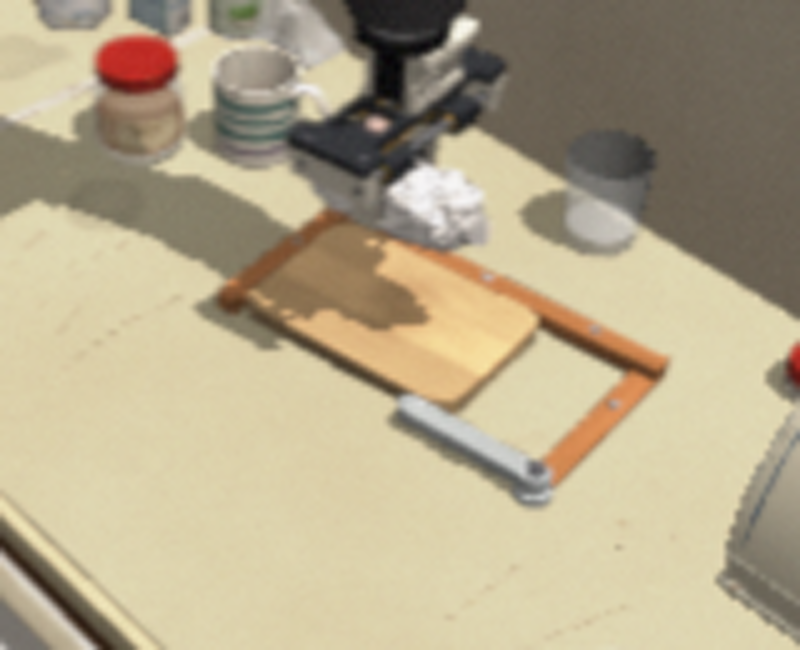

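View pics/w14.png

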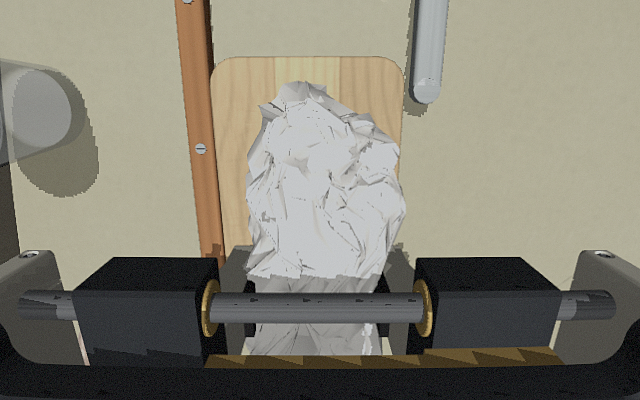

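Call:
step_arm(
  increments=[
    [[-0.001, -0.003, 0.03], [0, 0, 0], 0.9],
    [[-0.001, -0.003, 0.06], [0, 0, 0], 0.9],
    [[-0.001, -0.003, 0.08], [0, 0, 0], 0.9],
    [[-0.001, -0.003, 0.09], [0, 0, 0], 0.9],
    [[-0.001, -0.003, 0.096], [0, 0, 0], 0.9],
    [[-0.001, -0.003, 0.099], [0, 0, 0], 0.9],
    [[-0.001, -0.003, 0.1], [0, 0, 0], 0.9],
    [[-0.001, -0.003, 0.1], [0, 0, 0], 0.9],
  ],
)

```text
time_s: 20.35
tcp_pos: [0.6513, 0.0352, 0.0371]
eef_rot: [-179.9, 0.0, -80.9]
contact_force: [-0.5, 0.5, -1.0]
gripper_width: 0.0501
```

Call:
step_arm(
  increments=[
    [[0, 0, 0.001], [0, 0, 0], 0.9],
    [[0, 0, 0.002], [0, 0, 0], 0.9],
    [[0, 0, 0.003], [0, 0, 0], 0.9],
    [[0, 0, 0.003], [0, 0, 0], 0.9],
  ],
)

```text
time_s: 20.75
tcp_pos: [0.651, 0.0351, 0.0342]
eef_rot: [-180.0, -0.0, -80.9]
contact_force: [-1.9, 0.7, 6.5]
gripper_width: 0.0497
```

Contact is felt (6.5 N upward, at the expected height). Releasing, then going up.

Call:
step_arm(
  increments=[
    [[0, 0, 0], [0, 0, 0], 0.3],
    [[0, 0, 0], [0, 0, 0], 0.1],
    [[0, 0, 0], [0, 0, 0], 0],
    [[0, 0, 0], [0, 0, 0], 0],
    [[0, 0, -0.02], [0, 0, 0], 0],
    [[0, 0, -0.06], [0, 0, 0], 0],
    [[0, 0, -0.1], [0, 0, 0], 0],
    [[0, 0, -0.14], [0, 0, 0], 0],
    [[0, 0, -0.18], [0, 0, 0], 0],
    [[0, 0, -0.18], [0, 0, 0], 0],
  ],
)

```text
time_s: 21.75
tcp_pos: [0.6539, 0.0354, 0.2203]
eef_rot: [-179.4, 0.0, -80.8]
contact_force: [-0.1, -0.5, -0.2]
gripper_width: 0.0878
```

Call:
step_arm(
  increments=[
    [[-0.05, 0.05, 0], [0, 0, 0], 0],
    [[-0.1, 0.08, 0], [0, 0, 0], 0],
    [[-0.14, 0.12, 0], [0, 0, 0], 0],
    [[-0.18, 0.15, 0], [0, 0, 0], 0],
    [[-0.22, 0.15, 0], [0, 0, 0], 0],
    [[-0.26, 0.15, 0], [0, 0, 0], 0],
    [[-0.3, 0.15, 0], [0, 0, 0], 0],
    [[-0.3, 0.15, 0], [0, 0, 0], 0],
    [[-0.3, 0.15, 0], [0, 0, 0], 0],
  ],
)

```text
time_s: 22.65
tcp_pos: [0.4545, 0.3086, 0.2127]
eef_rot: [180.0, -0.0, -80.8]
contact_force: [0.7, -0.8, -0.6]
gripper_width: 0.0875
```

```bash
python3 - <<'E'
from plant import r
from meas import *
s=r.get_state();print(s["tcp_pos"],s["eef_rot"],s["gripper_width"],s["contact_force"])
c=r.capture("side");save("s15",c["color"],280,440,150,280,5)
t=r.capture("top");save("t15",t["color"],240,440,130,250,4)
hsv=cv2.cvtColor(t["color"],cv2.COLOR_RGB2HSV).astype(int)
m=(hsv[...,1]<25)&(hsv[...,2]>110);z=np.zeros_like(m);z[150:215,315:395]=1
b=blob(m&z);ys,xs=np.nonzero(b);P=onz(t,np.c_[xs,ys],.05)[:,:2].astype(np.float32)
print(todock(P.mean(0)),todock(cv2.minAreaRect(P)[0]),cv2.minAreaRect(P),fitline(P)[1])
E
```

```text
[0.45449067 0.30858353 0.21274158] [ 1.79966940e+02 -2.79445921e-02 -8.07520724e+01] 0.08747737574858336 [ 0.70341145 -0.83510215 -0.56773783]
[[-0.00118978  0.00043026]] [[-2.83906007e-05 -6.12075638e-04]] ((0.650168240070343, 0.034991078078746796), (0.0678839385509491, 0.16643036901950836), 11.199963569641113) [-0.17452061  0.98465353]
```

View pics/s15.png

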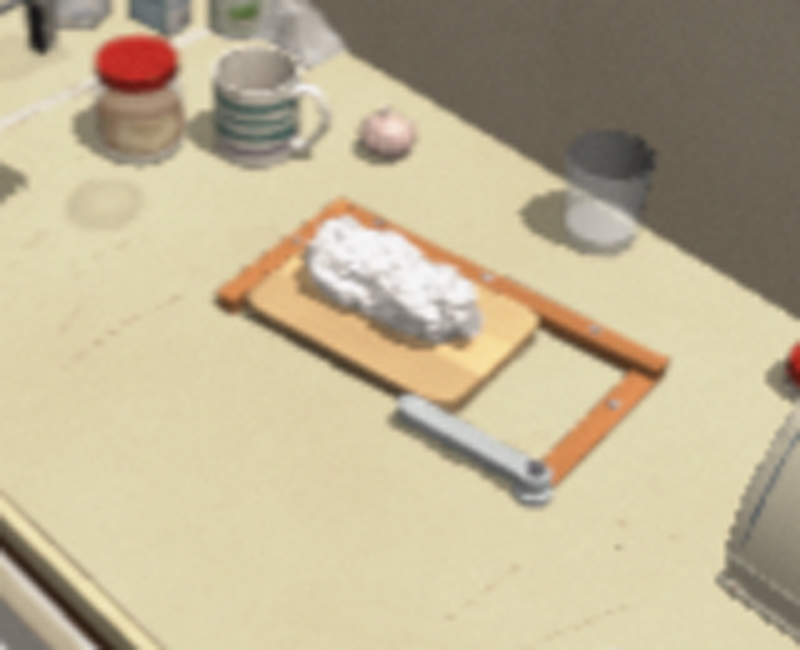

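View pics/t15.png

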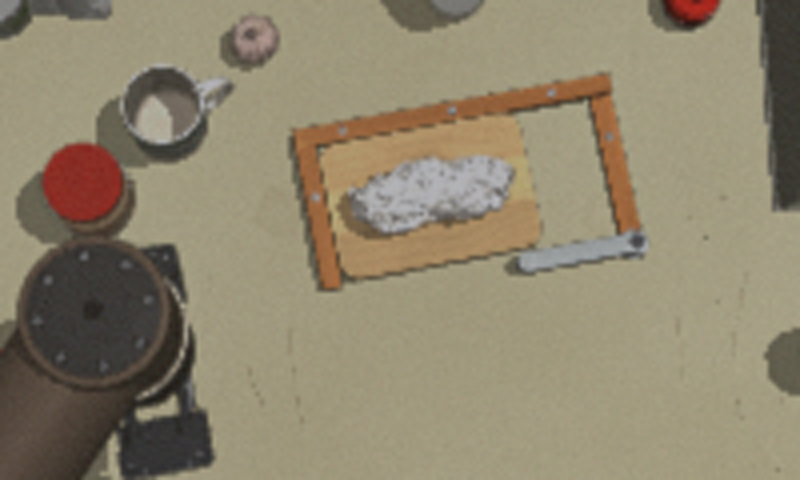

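Both views show the parcel centred on the board (within 1 mm, about 1° off its length). The board is seated, the latch is parallel to its front edge, and the jar and mug are where they were. Handing in.

```bash
python3 - <<'E'
from plant import r
print(r.close_job(), r.get_state()["time_s"])
E
```

```text
the job is handed in; nothing more can be done
the job is handed in; nothing more can be done
```

The job is handed in after about 23 s of robot time. `close_job()` gives no verdict, so what follows is from my own measurements.

**What I did:** I swung the board in by pushing its front edge, pushed its right end left against the cheek (18 N), then pressed it onto the rail (14 N). I turned the latch to its end stop (11 N, tool stopped). Last, I picked up the silver parcel at 50 mm width and laid it lengthwise on the board.

**Last checks:**
- **Board:** its edges were within about 2 mm of the seated place and it was square to well under 1°. This was measured before the latch; afterwards I only checked it by eye, and it looked seated. My dock frame has a bias of about 2–3 mm along its x, seen at the latch pivot and the rail edge, which is inside the 7 mm limit.
- **Latch:** the bar lies parallel to the board's front edge. I judged this by eye in the last top view and did not measure the shut angle.
- **Parcel:** its centre is within about 1 mm of the dock's origin, and its axis about 1° off the board's length. The gripper is clear of everything.
- **Jar, mug and cup:** the jar and mug look unmoved in the last pictures. The cup was last seen in place in the view taken after the parcel was lifted; it was outside the final crops and I did not go near it after that.

No check failed.

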